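# Free the seized spindles and gauge them

### The arm

A 6-joint arm with a two-finger parallel gripper is mounted at the origin on a cart in front of the work surface, level with it; the furniture and walls round the work are solid. World frame = base frame: x ahead of the robot, y to its left, z up, the work surface at z = 0. Lengths are in m, angles in rad, forces in N, time in s.
With the tool pointing down it reaches from about 0.375 to 0.9 m from the base axis. Payload 3.1 kg.
Tool frame: the origin (TCP) lies midway between the tips of the shut fingers; the grasp point (between the pads) lies manip.hold_point_z behind it (manip.hold_point_z is the distance from the TCP to the grasp point, in m); x points along the fingers, y is the direction in which the jaws open and shut, and the axes are right-handed (so a half turn about x gives the same grasp; the last joint's range is limited). The gripper opens to 87 mm and grips with 3 to 60 N. Pads are 19 mm wide; open, the fingers measure 117 mm over their backs; the gripper's body (75 mm by 190 mm) begins 51 mm behind the grasp point.
Start: joints at [-1.452, 0.527, 1.433, -0, 1.181, -0.178], TCP at [0.183, -0.598, 0.223] pointing down, gripper open.
Joint ranges: [-3.08, 3.08], [-0.75, 2.2], [0.22, 2.44], [-1.43, 4.57], [0, 2.65], [-2.85, 2.85]. Speed limits (rad/s): [2.79, 2.79, 3.14, 3.14, 3.14, 3.14].

### API

Orientations are given as a 3x3 rotation matrix whose columns are the frame's x, y, z axes.
In Python, from workcell import manip, viewer, order, nets gives the robot as it stands.
- The arm moves only by the shell command python3 -m jog 'ROWS' [OPENING] [FORCE]. ROWS is JSON, a list of rows, each an object of numbers: "x", "y", "z": the shift along the tool's x, y, z in m; "spin": the turn about the tool's x in rad. A call has 1 to 12 rows; each row is the pose to reach, as a shift and turn from the pose commanded when the call began, along the tool's axes at that moment; what a row does not reach only later rows make up. A row lasts 1/12 s, in which the tool goes at most 41.7 mm and 7.16 degrees, less where a joint would pass 70% of its speed; a pose out of reach is approached as far as the arm can. A call with a gripper value outside its range is refused whole. OPENING is the closure in counts, from 0 (fully open) to 255 (shut), set as the call begins (- or left out, the last holds). The fingers move at their own pace and stop on an object; FORCE is the grip in N (left out, the last holds). Time passes only in rows, so rows that repeat a pose let the fingers close. It gives the time, the measured TCP pose, the force and the opening at its end, in the units of the state.
- manip.observe(): the state, without advancing time (a new reading comes with each control period).
- viewer.camera(name): name is "side" or "top"; returns a dict with "pixels" (420x560x3 uint8, red, green, blue), "z_map" (420x560 float32, m along the optical axis (not along the pixel's ray), 0 where there is no reading), "fov_y" (degrees; the focal length in pixels is half the picture's height over the tangent of half this angle, whatever the lens; pixels are square), "cx", "cy" (the principal point, pixels), "R" (3x3) and "t" (3): a world point X has camera coordinates R X + t. Camera axes: x right, y down, z forward; pixel columns grow to the right and rows downward; lengths in m; the calibration is good to about 2 mm. A picture is of the moment at which its call begins.
- order.hand_in(): hands the job in, once; it reports no verdict.
Trained networks look in the newest picture that a camera, given by its name, has taken for a name from the list of things; names that differ only in an ending like _2 or _b are one class to them, and where a whole thing is asked for, a point or a joint stands for the part that bears it (a point fixed in the world has none). Each returns a list of dicts, best first, with "conf" (0 to 1); they miss things now and then, are a little off and sometimes report something else, mostly with a low value. They report only what shows in the picture. A call takes as long as a camera call.
- nets.search_frame(camera, name): "uv" ([column, row] in pixels, amid what is visible of it).
The state is a dict: "time": time; "joints": joint angles; "dq": joint speeds; "tau": joint torques, N m; "eef_pos": TCP position; "eef_rot": TCP orientation; "force": force on the tool from outside, world axes, zero at the start; "ft_torque": the same for the moment, N m; "opening": opening from 0.0 (shut) to 1.0 (fully open).
Only numpy, scipy, OpenCV 4.12 (cv2) and the standard library are available. Lean on these libraries where they do the work, as an engineer would, in place of code of your own. Each camera call takes 0.05 s, during which the arm holds its last target.

### The job

The two taper spindles have seized in the pole bushes of the plaster globe balls: one at a time, twist each loose about its own axis and draw it out. Push its journal into the limit gauge's slot until it stops: one that passes the go width but is stopped at the no-go step is good and gets hung upright by its collar, fully home in a slot of the wooden rail; one that runs on into the no-go width is worn and goes tang first into the white mug. Try both in the gauge, leave the mug upright in its place, and do not disturb the jars and the carved fish.

Things in the scene. Friction and masses are not known exactly. Their poses are not given: they have to be found in the camera images.
- spindle_a: steel taper spindle, 102 mm, 0.16 kg, seized in one ball bush, leaning 30 deg to the cradle's front. Origin: centre of its small end; z along its axis to the head. From there: tang 0-8 mm, taper 8-34 (18 to 23 mm dia.), journal 34-64, collar 64-68 (30 mm dia.), flat thumb-piece 68-102, 36 mm wide (x), 10 mm thick (y): pinch it across the 10 mm
- spindle_b: same as spindle_a but for the journal, in the other bush; which sits where varies. Of these spindles a good one's journal is 16.5 mm in diameter, a worn one's 11.4 mm; the gauge tells
- spindle_a_journal (a point): point on the axis of spindle_a, on its journal, 49 mm from its origin
- spindle_b_journal (a point): the same point on spindle_b
- spindle_a_collar (a point): point on the axis of spindle_a at the underside of its collar, 64 mm from its origin
- spindle_b_collar (a point): the same point on spindle_b
- cradle: fixed wooden fixture, 212 mm along y, 105 mm deep: inclined board with two clamped plaster balls (84 mm, 100 mm apart, centres 67 mm up), each with a brass bush of 24 mm bore at its pole. Origin under its middle; -x is the front, to which the poles lean. Spindle heads reach 165 mm above the bench, 70 mm in front of the origin
- seat_1_tip (a point): bottom of the bore of the cradle's ball on its +y side, where a seated spindle's origin is
- seat_2_tip (a point): the same for the ball on its -y side
- seat_1 (a joint): turn of the taper in the cradle's +y bush (rad): 0 as seized, positive anticlockwise seen from the head, stops at +-1.05. A straight pull does not move a seized spindle. Turned about its axis, either way (0.1 N m), it is free once this reads 0.4 and slides out along its axis: 35 mm, no force. Play and the grip's give cost 0.3 rad: turn the hand 0.9 to 1.1
- seat_2 (a joint): the same for the -y bush
- gauge: fixed steel limit gauge, base 70 x 70 mm; on a post at its back a level plate, 8 mm thick, top 78 mm up, with a slot open to the front (-x): 19 mm wide (go) from the flared mouth, 33 mm in front of the origin, to a step 6 mm in front of it, then 14.4 mm wide (no-go) to 20 mm behind it; open below. Origin under the base's middle
- gauge_step (a point): middle of the slot at the step between go and no-go, at half the plate's thickness (74 mm up); x along the slot, inwards. A good journal stops with its axis 4 mm before this point; a worn one runs 20 mm past it
- rail: fixed wooden rail, 104 mm wide, 62 mm deep; its level board, 8 mm thick, top 85 mm up, has two slots 20 mm wide, open to the front (-x), 23 mm either side of the middle, from 28 mm in front of the origin to 15 mm behind it, open below. A spindle hangs in a slot with its collar on the board. Origin under its middle
- rail_slot_1 (a point): home of a hung spindle's axis in the +y slot, on the board's top face, 3 mm behind the rail's origin; x along the slot, inwards
- rail_slot_2 (a point): the same for the -y slot
- mug: loose white ceramic mug, 93 mm high, 0.3 kg, the pot for worn spindles. Bowl 84 mm outside, 70 mm inside at the rim, its axis 12 mm to +y of the origin; handle to -y. Origin at the underside
- mug_floor (a point): centre of the mug's inner floor, 10 mm above its underside
- pigment_jar: bystander: glass jar with dark lid, 59 mm across, 95 mm high, origin at the underside
- carved_fish: bystander: wooden fish standing on its tail, 55 x 70 mm, 183 mm high, origin at the underside
- ink_jar: bystander: low glass jar with dark lid, 47 mm across, 44 mm high, origin at the underside

How it is judged:
By the outcome, as a careful person would: the job done as asked, in the order asked, and still so for the second after the job is handed in, with the robot touching nothing.
It also fails if it takes over 72 s, if anything falls off the work surface, if the arm or the gripper's body presses on something with over 40 N, if the wrist force passes 120 N, or if a joint passes its speed limit or range.

## Working session

There is one attempt and no reset: what is moved stays moved. The work goes in short steps, Python scripts to look and compute and a shell command to move; the robot and the scene stay as the last step left them, time stands still between calls to the robot, and variables do not carry over. Pictures are saved under pics/ and viewed, and the job is handed in when it is done.

```bash
ls; mkdir -p pics; python3 - <<'E'
from workcell import manip, viewer, order, nets
import cv2,numpy as np
print(manip.hold_point_z, {k:np.round(v,3).tolist() for k,v in manip.observe().items()})
for n in ("side","top"):
    c=viewer.camera(n)
    cv2.imwrite(f"pics/{n}0.png",c["pixels"][:,:,::-1])
    np.savez(f"{n}0.npz",**c)
    print(n,c["fov_y"],c["cx"],c["cy"],c["R"].round(3).tolist(),np.round(c["t"],3).tolist())
    for t in ["spindle_a","spindle_a_collar","spindle_a_journal","cradle","seat_1_tip","gauge","gauge_step","rail","rail_slot_1","mug","mug_floor","pigment_jar","carved_fish","ink_jar"]:
        try: print(t,[(np.round(d["uv"],1).tolist(),round(d["conf"],2)) for d in nets.search_frame(n,t)][:4])
        except Exception as e: print(t,e)
print(manip.observe()["time"])
E
```

```text
pics
0.0187 {'time': 0.0, 'joints': [-1.453, 0.528, 1.434, -0.0, 1.181, -0.178], 'dq': [0.0, -0.0, -0.001, 0.003, -0.0, 0.0], 'tau': [0.0, -44.004, -17.66, 0.063, 0.058, -0.0], 'eef_pos': [0.183, -0.597, 0.222], 'eef_rot': [[-0.0, 0.292, -0.956], [0.002, -0.956, -0.292], [-1.0, -0.002, -0.0]], 'force': [0.186, 0.547, 1.206], 'ft_torque': [-0.011, -0.019, -0.029], 'opening': 1.001}
side 48.05498751454219 275.32989423263797 209.02560803478318 [[0.973, -0.233, -0.002], [-0.123, -0.507, -0.853], [0.197, 0.83, -0.522]] [-0.571, 0.093, 0.944]
spindle_a [([263.4, 182.7], 0.74), ([256.3, 267.0], 0.54)]
spindle_a_collar [([290.4, 203.0], 0.89)]
spindle_a_journal [([292.2, 204.1], 0.7)]
cradle [([312.1, 236.8], 0.82)]
seat_1_tip [([312.8, 232.0], 0.6)]
gauge [([278.2, 331.5], 0.95)]
gauge_step [([279.4, 335.3], 0.79)]
rail [([253.9, 269.9], 0.84), ([294.3, 204.6], 0.51)]
rail_slot_1 [([258.9, 265.9], 0.79), ([293.2, 204.4], 0.36)]
mug [([229.2, 226.5], 0.82), ([288.7, 204.6], 0.53)]
mug_floor [([222.8, 226.7], 0.82)]
pigment_jar [([205.1, 196.9], 0.81), ([277.1, 331.2], 0.59)]
carved_fish [([3
[... 267 characters left out ...]
([303.8, 186.8], 0.73)]
spindle_a_collar [([302.0, 191.9], 0.75), ([256.6, 199.9], 0.41)]
spindle_a_journal [([304.8, 188.8], 0.66)]
cradle [([275.3, 168.8], 0.92), ([256.9, 200.4], 0.26)]
seat_1_tip [([268.5, 244.4], 0.74), ([276.4, 171.5], 0.58)]
gauge [([390.3, 229.3], 0.94), ([379.6, 148.2], 0.18)]
gauge_step [([388.8, 230.3], 0.68)]
rail [([329.0, 230.9], 0.8)]
rail_slot_1 [([326.0, 229.2], 0.64), ([258.8, 199.1], 0.36)]
mug [([267.7, 244.2], 0.76), ([327.0, 230.0], 0.47)]
mug_floor [([272.9, 243.6], 0.84)]
pigment_jar [([214.6, 259.1], 0.82), ([277.6, 169.2], 0.18)]
carved_fish [([379.6, 148.3], 0.73), ([303.8, 189.8], 0.49), ([324.2, 230.5], 0.15)]
ink_jar [([202.8, 228.8], 0.57)]
1.5
```

View pictures.

View pics/side0.png

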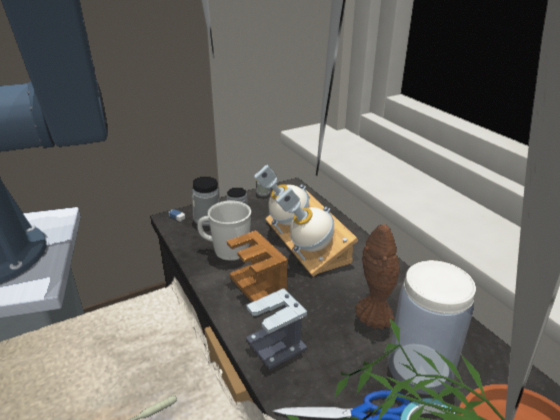

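View pics/top0.png

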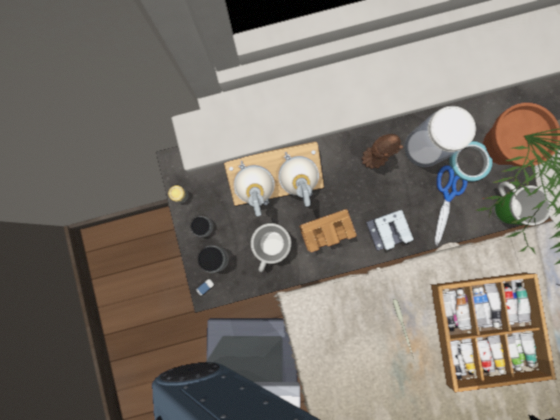

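```bash
cat > h.py <<'E'
import numpy as np,cv2
def load(n): return dict(np.load(n))
def cloud(c):
    H,W=c["z_map"].shape; f=H/2/np.tan(np.radians(float(c["fov_y"]))/2)
    v,u=np.mgrid[:H,:W]; z=c["z_map"]
    P=np.stack([(u-c["cx"])/f*z,(v-c["cy"])/f*z,z],-1)
    X=(P-c["t"])@c["R"]
    X[z==0]=np.nan
    return X
def proj(c,X):
    f=c["z_map"].shape[0]/2/np.tan(np.radians(float(c["fov_y"]))/2)
    P=np.asarray(X)@c["R"].T+c["t"]
    return np.stack([P[...,0]/P[...,2]*f+c["cx"],P[...,1]/P[...,2]*f+c["cy"]],-1)
E
python3 - <<'E'
from h import *
c=load("top0.npz")
X=cloud(c); 
im=c["pixels"][:,:,::-1]
crop=im[110:300,170:430]
cv2.imwrite("pics/topcrop.png",cv2.resize(crop,None,fx=3,fy=3,interpolation=cv2.INTER_CUBIC))
z=np.nan_to_num(X[110:300,170:430,2]); h=np.clip(z/0.2*255,0,255).astype(np.uint8)
cv2.imwrite("pics/toph.png",cv2.resize(cv2.applyColorMap(h,cv2.COLORMAP_JET),None,fx=3,fy=3,interpolation=cv2.INTER_NEAREST))
s=load("side0.npz")["pixels"][:,:,::-1][140:390,180:430]
cv2.imwrite("pics/sidecrop.png",cv2.resize(s,None,fx=2.4,fy=2.4,interpolation=cv2.INTER_CUBIC))
E
```

```text
(no output)
```

View pics/topcrop.png

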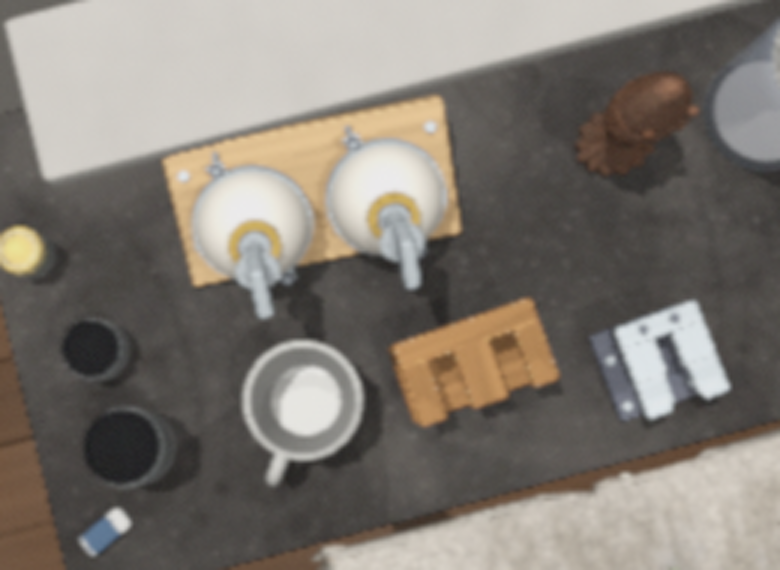

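View pics/toph.png

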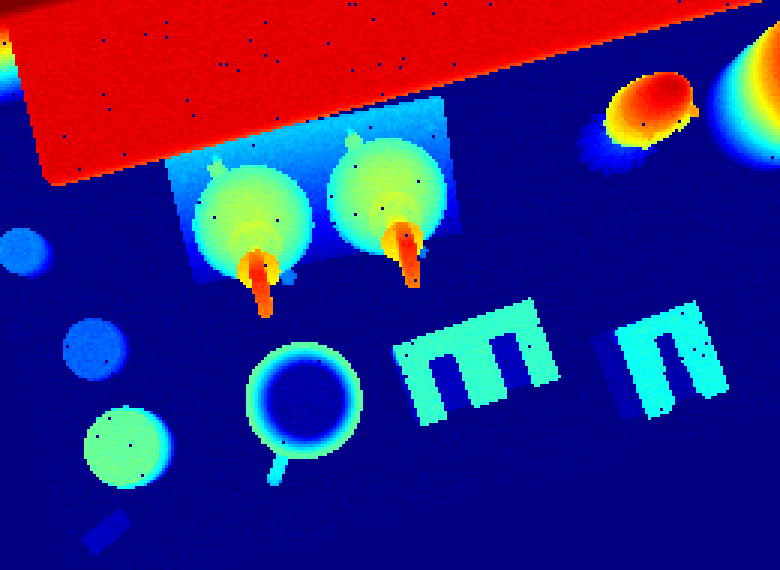

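View pics/sidecrop.png

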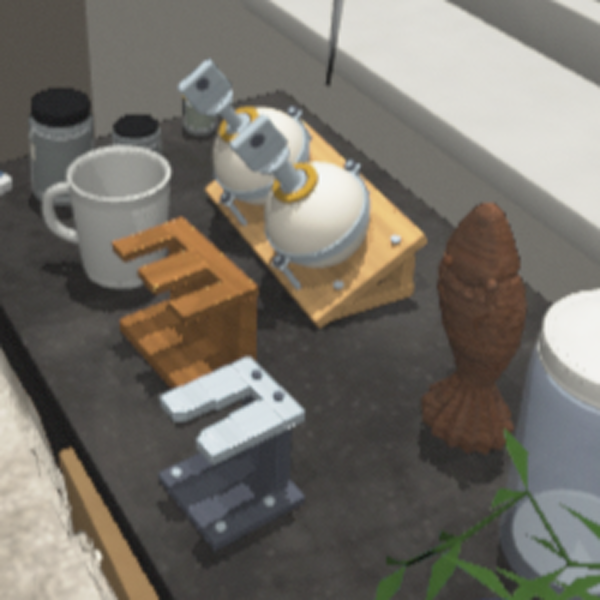

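The pictures show the cradle with its two leaning spindles (top view about (257,200) and (304,187)), the mug at (270,243), the rail at (329,231) and the gauge at (391,229). The jars are at left and the fish at (380,148). The nets agree with this. Next I measure poses from the depth map.

```bash
cat > m1.py <<'E'
from h import *
c=load("top0.npz"); X=cloud(c)
def region(u0,u1,v0,v1,z0,z1):
    m=np.zeros(X.shape[:2],bool); m[v0:v1,u0:u1]=1
    m&=(X[...,2]>z0)&(X[...,2]<z1); return m
def rect(m,n):
    P=X[m]; r=cv2.minAreaRect((P[:,:2]*1000).astype(np.float32)); 
    print(n,len(P),"rect c",np.round(r[0],1),"size",np.round(r[1],1),"ang",round(r[2],1),"z med",np.round(np.median(P[:,2])*1000,1))
    return P
off=(170,110)
rect(region(300,360,205,255,.078,.093),"rail")
rect(region(370,415,205,255,.070,.086),"gaugeplate")
P=X[region(245,295,220,275,.085,.1)]
rect(region(245,295,215,275,.085,.1),"mugrim")
rect(region(220,326,140,210,.005,.08),"cradleboard")
for n,(u0,u1,v0,v1) in {"L":(245,268,190,218),"R":(296,315,180,210)}.items():
    P=rect(region(u0,u1,v0,v1,.125,.2),"head"+n)
    C=P.mean(0); w,V=np.linalg.eigh(np.cov((P-C).T)); print(C.round(4),V[:,::-1].T.round(3),np.sqrt(w[::-1]).round(4)); print("max z",P[np.argsort(-P[:,2])[:3]].round(4).tolist())
for n,(u0,u1,v0,v1) in {"L":(230,276,160,210),"R":(276,322,150,200)}.items():
    P=X[region(u0,u1,v0,v1,.06,.125)]
    A=np.c_[2*P,np.ones(len(P))]; 
    for _ in range(5):
        s=np.linalg.lstsq(A,(P**2).sum(1),rcond=None)[0]; r=np.sqrt(s[3]+s[:3]@s[:3]); e=abs(np.linalg.norm(P-s[:3],axis=1)-r); k=e<.002; P=P[k];A=A[k]
    print("ball",n,s[:3].round(4),r.round(4),len(P))
m=region(170,330,110,135,.15,.3);print("sill z",np.nanmedian(X[m][:,2]))
for n,uv in dict(pj=(211,259),ij=(202,227),fish=(381,148)).items(): print(n,X[uv[1],uv[0]].round(3))
print("table z", np.nanmedian(X[region(330,360,160,200,-.05,.05)][:,2]))
E
python3 m1.py
```

```text
rail 1031 rect c [ 500.5 -217.9] size [ 60.7 104.3] ang 19.4 z med 85.6
gaugeplate 742 rect c [ 502.7 -358.5] size [67.8 61.7] ang 20.1 z med 78.3
mugrim 270 rect c [472.8 -95.1] size [80.3 80.6] ang 0.2 z med 92.8
cradleboard 2068 rect c [ 614.9 -100.6] size [147.1 249. ] ang 14.2 z med 55.6
headL 198 rect c [551.1 -63.6] size [28.5 43.9] ang 81.1 z med 151.9
[ 0.5539 -0.0667  0.1491] [[-0.58  -0.112  0.807]
 [-0.781 -0.208 -0.59 ]
 [-0.234  0.972 -0.033]] [0.0154 0.0098 0.0065]
max z [[0.554, -0.0678, 0.1721], [0.5562, -0.0638, 0.1697], [0.5562, -0.0677, 0.1695]]
headR 201 rect c [ 570.2 -162.5] size [44.4 26.9] ang 1.6 z med 151.9
[ 0.5733 -0.1631  0.1491] [[-0.554 -0.176  0.814]
 [-0.818 -0.068 -0.572]
 [-0.156  0.982  0.106]] [0.0152 0.0099 0.0062]
max z [[0.5737, -0.165, 0.1722], [0.5737, -0.1611, 0.1722], [0.5758, -0.165, 0.1713]]
ball L [ 0.603  -0.0554  0.0655] 0.044 417
ball R [ 0.6252 -0.1526  0.0638] 0.0459 382
sill z 0.18091607059092496
pj [0.439 0.031 0.095]
ij [0.508 0.061 0.044]
fish [ 0.662 -0.316  0.156]
table z 0.0006197097610745454
```

```bash
cat > m2.py <<'E'
from h import *
from scipy.optimize import least_squares
c=load("top0.npz"); s=load("side0.npz"); Xt=cloud(c); Xs=cloud(s)
def near(X,p,r):
    m=np.linalg.norm(X-p,axis=-1)<r; return X[m]
balls={}
for n,p in {"L":(.603,-.0554,.0655),"R":(.6252,-.1526,.0638)}.items():
    for cn,X in (("top",Xt),("side",Xs)):
        P=near(X,np.array(p),.052); P=P[P[:,2]>.06]
        # exclude bush/head
        f=lambda q:np.linalg.norm(P-q,axis=1)-.042
        r=least_squares(f,p,loss="soft_l1",f_scale=.001); print(n,cn,len(P),r.x.round(4),np.median(abs(r.fun)).round(4))
    balls[n]=r.x
# thumb-piece fit in each camera: box SDF with yaw, phi
def box(P,tip,yaw,phi):
    a=np.array([-.5*np.cos(yaw),-.5*np.sin(yaw),.866]); y=np.array([-np.sin(yaw),np.cos(yaw),0]); x=np.cross(y,a)
    yy=y*np.cos(phi)-x*np.sin(phi); xx=x*np.cos(phi)+y*np.sin(phi)
    D=P-tip; l=np.stack([D@xx,D@yy,D@a-.085],1); q=abs(l)-[.018,.005,.017]
    return np.linalg.norm(np.maximum(q,0),axis=1)+np.minimum(q.max(1),0)
for n,h in {"L":(.553,-.066,.149),"R":(.574,-.163,.149)}.items():
    for cn,X in (("top",Xt),("side",Xs)):
        P=near(X,np.array(h),.035); P=P[P[:,2]>.138]
        f=lambda q:box(P,q[:3],q[3],q[4])
        x0=np.r_[np.array(h)-.085*np.array([-.487,-.11,.866]),.226,0]
        g=lambda q:np.r_[f(q),(q[4])*.01,(q[3]-.226)*.01]
        r=least_squares(g,x0,loss="soft_l1",f_scale=.001)
        print("spin",n,cn,len(P),"tip",r.x[:3].round(4),"yaw,phi deg",np.degrees(r.x[3:]).round(1),np.median(abs(r.fun)).round(4))
E
python3 m2.py
python3 - <<'E'
import sys; sys.path.insert(0,'.')
from h import *
for n in("top0","side0"):
    c=load(""+n+".npz"); X=cloud(c)
    # gauge plate & rail: edges via rect from plateau points
    for nm,p,z,r in(("rail",(.5,-.218),.085,.07),("gauge",(.503,-.358),.078,.055),("mug",(.473,-.095),.093,.055)):
        m=(np.hypot(X[...,0]-p[0],X[...,1]-p[1])<r)&(abs(X[...,2]-z)<.006)
        P=X[m]; q=cv2.minAreaRect((P[:,:2]*1000).astype(np.float32)); print(n,nm,len(P),np.round(q[0],1),np.round(q[1],1),round(q[2],1),np.median(P[:,2]).round(4))
E
```

```text
L top 1101 [ 0.6014 -0.0565  0.0682] 0.001
L side 621 [ 0.6008 -0.0576  0.0687] 0.0012
R top 1053 [ 0.6218 -0.1542  0.0679] 0.001
R side 1285 [ 0.6213 -0.156   0.0675] 0.0011
spin L top 134 tip [ 0.5918 -0.0597  0.0727] yaw,phi deg [9.9 2.6] 0.0007
spin L side 245 tip [ 0.5915 -0.0602  0.0721] yaw,phi deg [11.7  0.5] 0.0008
spin R top 137 tip [ 0.6115 -0.1549  0.0732] yaw,phi deg [14.  -2.2] 0.0009
spin R side 284 tip [ 0.6111 -0.1583  0.0717] yaw,phi deg [11.5 -1. ] 0.0007
top0 rail 1027 [ 500.5 -217.9] [ 60.7 104.3] 19.4 0.0856
top0 gauge 737 [ 502.7 -358.5] [67.8 61.7] 20.1 0.0783
top0 mug 253 [472.8 -95.1] [80.3 80.6] 0.2 0.0929
side0 rail 1183 [ 499.7 -220.2] [ 63. 110.] 19.3 0.0849
side0 gauge 1269 [ 501.5 -361.1] [70.2 64. ] 19.7 0.0779
side0 mug 303 [471.5 -97.3] [81.1 82.6] 15.6 0.0912
```

```bash
cat > ov.py <<'E'
from h import *
import itertools
def draw(c,im,tip,yaw,k,o,lean=30):
    l=np.radians(lean);yaw=np.radians(yaw)
    a=np.array([-np.sin(l)*np.cos(yaw),-np.sin(l)*np.sin(yaw),np.cos(l)]); y=np.array([-np.sin(yaw),np.cos(yaw),0]); x=np.cross(y,a)
    pt=lambda p:tuple(int(v) for v in ((proj(c,p)-o+.5)*k))
    for i,j in itertools.product((-1,1),(-1,1)):
        cv2.line(im,pt(tip+a*.068+x*.018*i+y*.005*j),pt(tip+a*.102+x*.018*i+y*.005*j),(0,0,255),1)
        cv2.line(im,pt(tip+a*(.085+.017*j)+x*.018+y*.005*i),pt(tip+a*(.085+.017*j)-x*.018+y*.005*i),(0,255,0),1)
    for s_ in(.064,.068):
        q=[pt(tip+a*s_+.015*(x*np.cos(t)+y*np.sin(t))) for t in np.linspace(0,6.3,25)]
        cv2.polylines(im,[np.array(q)],True,(255,0,255),1)
    cv2.line(im,pt(tip+a*.03),pt(tip+a*.11),(255,0,0),1)
if __name__=="__main__":
    out=[]
    for n,o in(("top0",(235,170)),("side0",(245,155))):
        c=load(n+".npz"); k=6 if n=="top0" else 6
        im=cv2.resize(np.ascontiguousarray(c["pixels"][o[1]:o[1]+65,o[0]:o[0]+66,::-1]) if n=="side0" else np.ascontiguousarray(c["pixels"][o[1]:o[1]+65,o[0]:o[0]+85,::-1])[:, :],None,fx=k,fy=k,interpolation=cv2.INTER_CUBIC)
        im=im[:, :85*k] 
        im=im
        draw(c,im,np.array([.5917,-.060,.072]),12,k,np.array(o)); draw(c,im,np.array([.6113,-.157,.072]),12,k,np.array(o))
        out.append(im)
    im=np.hstack(out); cv2.imwrite("pics/ov.png",cv2.resize(im,(800,int(im.shape[0]*800/im.shape[1]))))
E
python3 ov.py
```

```text
(no output)
```

View pics/ov.png

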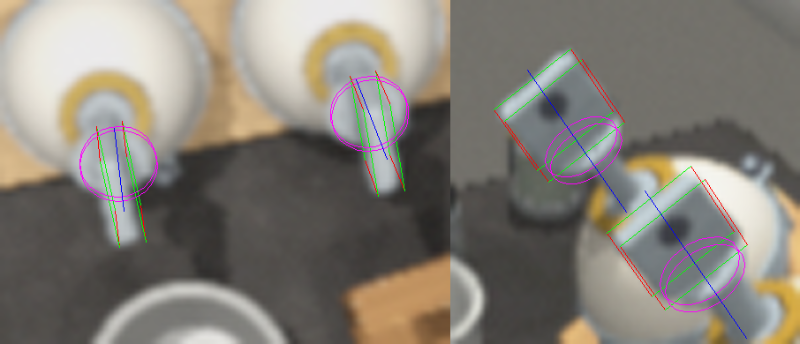

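```bash
cat > m3.py <<'E'
from h import *
for n in("top0","side0"):
    c=load(n+".npz"); X=cloud(c)
    H,W=X.shape[:2]; f=H/2/np.tan(np.radians(float(c["fov_y"]))/2)
    v,u=np.mgrid[:H,:W]; d=np.stack([(u-c["cx"])/f,(v-c["cy"])/f,np.ones((H,W))],-1)@c["R"]; o=-c["R"].T@c["t"]
    for nm,cen,z,ang,hx,hy in(("rail",(.5,-.219),.085,19.4,.031,.052),("gauge",(.502,-.3597),.078,20,.034,.031)):
        G=o+d*((z-o[2])/d[...,2])[...,None]
        a=np.radians(ang); ex=np.array([np.cos(a),np.sin(a)]); ey=np.array([-np.sin(a),np.cos(a)])
        L=np.stack([(G[...,:2]-cen)@ex,(G[...,:2]-cen)@ey],-1)*1000
        top=abs(X[...,2]-z)<.005
        print(n,nm)
        for x0 in range(-36,40,6):
            b=(abs(L[...,0]-x0)<3)&(abs(L[...,1])<60)
            row=""
            for y0 in range(-58,60,4):
                q=b&(abs(L[...,1]-y0)<2); row+="." if q.sum()==0 else str(min(9,int(10*top[q].mean())))
            t=b&top; print(x0,row, (L[t][:,1].min().round(),L[t][:,1].max().round()) if t.any() else "")
E
python3 m3.py
```

```text
top0 rail
-36 000000000000000000000000000000 
-30 005444600000436544200003443600 (np.float64(-51.0), np.float64(51.0))
-24 008999900000999999600004999940 (np.float64(-51.0), np.float64(53.0))
-18 008999920000999999600006999920 (np.float64(-50.0), np.float64(52.0))
-12 006999910002999999400006999930 (np.float64(-51.0), np.float64(53.0))
-6 008999920000999999800004999940 (np.float64(-51.0), np.float64(53.0))
0 008998910000999999600006999920 (np.float64(-50.0), np.float64(53.0))
6 008999900000989999500005999840 (np.float64(-51.0), np.float64(53.0))
12 004999923442999999832346999940 (np.float64(-51.0), np.float64(53.0))
18 008999999999999999998999999930 (np.float64(-50.0), np.float64(53.0))
24 008999999999999999999999998930 (np.float64(-51.0), np.float64(53.0))
30 008666676686886766666669567620 (np.float64(-51.0), np.float64(53.0))
36 000000000000000000000000000000 
top0 gauge
-36 000000000002000000000000000000 (np.float64(-14.0), np.float64(-14.0))
-30 000000049999400002698990000000 (np.float64(-29.0), np.float64(32.0))
-24 000000069999940008999992000000 (np.float64(-30.0), np.float64(3
[... 1889 characters left out ...]
079999950000000 (np.float64(-36.0), np.float64(29.0))
-12 000000899999400069999950000000 (np.float64(-36.0), np.float64(30.0))
-6 000000999999700399999930000000 (np.float64(-35.0), np.float64(29.0))
0 000001899989910499999940000000 (np.float64(-37.0), np.float64(29.0))
6 000000699999900399989950000000 (np.float64(-35.0), np.float64(30.0))
12 000000999999900599999920000000 (np.float64(-35.0), np.float64(29.0))
18 000000999989998889799950000000 (np.float64(-35.0), np.float64(29.0))
24 000000799999999999999840000000 (np.float64(-36.0), np.float64(30.0))
30 000000599999899989899930000000 (np.float64(-34.0), np.float64(29.0))
36 000000012122121212121110000000 (np.float64(-30.0), np.float64(28.0))
```

```bash
python3 -m jog '[{"z":-0.04,"x":-0.03,"spin":0.087},{"z":-0.08,"x":-0.03,"spin":0.087},{"z":-0.08,"x":-0.03,"spin":0.087}]' 0 60; python3 - <<'E'
from workcell import manip
import numpy as np
print({k:np.round(v,3).tolist() for k,v in manip.observe().items()})
E
```

```text
{'time': 1.5, 'joints': [-1.452, 0.528, 1.433, -0.0, 1.181, -0.178], 'dq': [-0.002, 0.001, 0.001, -0.0, -0.002, 0.001], 'tau': [0.0, -44.001, -17.698, 0.063, 0.05, -0.0], 'eef_pos': [0.183, -0.598, 0.223], 'eef_rot': [[-0.0, 0.292, -0.956], [0.0, -0.956, -0.292], [-1.0, -0.0, -0.0]], 'force': [-0.007, 0.422, 0.117], 'ft_torque': [0.005, -0.027, 0.042], 'opening': 1.0}invalid input at $[0]: expected keys x, y, z, spin
```

```bash
R='see rows typed'; python3 -m jog '[{"x":0.02,"y":-0.401,"z":-0.502,"spin":0.087},{"x":0.02,"y":-0.401,"z":-0.502,"spin":0.087},{"x":0.02,"y":-0.401,"z":-0.502,"spin":0.087},{"x":0.02,"y":-0.401,"z":-0.502,"spin":0.087},{"x":0.02,"y":-0.401,"z":-0.502,"spin":0.087},{"x":0.02,"y":-0.401,"z":-0.502,"spin":0.087},{"x":0.02,"y":-0.401,"z":-0.502,"spin":0.087},{"x":0.02,"y":-0.401,"z":-0.502,"spin":0.087},{"x":0.02,"y":-0.401,"z":-0.502,"spin":0.087},{"x":0.02,"y":-0.401,"z":-0.502,"spin":0.087},{"x":0.02,"y":-0.401,"z":-0.502,"spin":0.087},{"x":0.02,"y":-0.401,"z":-0.502,"spin":0.087}]' 0 60
cat >> h.py <<'E'
def show():
    from workcell import manip
    o=manip.observe(); r=np.array(o["eef_rot"]); 
    print("t",round(o["time"],2),"pos",np.round(o["eef_pos"],4),"q",np.round(o["joints"],2),"yaw_y",np.degrees(np.arctan2(r[1,1],r[0,1])).round(1),"yaw_z",np.degrees(np.arctan2(r[1,2],r[0,2])).round(1),"xdown",r[:,0].round(3),"F",np.round(o["force"],1),"M",np.round(o["ft_torque"],2),"open",round(float(o["opening"]),3))
    return o,r
def need(p,yaw_z=None):
    """p desired TCP world; yaw_z desired tool z heading deg"""
    o,r=show(); d=r.T@(np.array(p)-o["eef_pos"]); s=0
    if yaw_z is not None:
        cur=np.degrees(np.arctan2(r[1,2],r[0,2])); s=-np.radians((yaw_z-cur+180)%360-180)
    print("need x,y,z",d.round(4),"spin",round(float(s),3))
E
python3 -c "
from h import *
need([.5462,-.068,.203],-168)"
```

```text
time: 2.5
eef_pos: [0.466, -0.1834, 0.2072]
eef_rot: [[0.001, 0.208, -0.978], [-0.0, -0.978, -0.208], [-1.0, 0.001, -0.001]]
force: [-0.0, -1.4, 0.5]
opening: 1.001
t 2.5 pos [ 0.466  -0.1834  0.2072] q [-0.6   0.38  1.76 -0.    1.    0.76] yaw_y -78.0 yaw_z -168.0 xdown [ 0.001 -0.    -1.   ] F [-0.  -1.4  0.5] M [-0.04 -0.03 -0.01] open 1.001
need x,y,z [ 0.0042 -0.0962 -0.1025] spin 0.0
```

```bash
python3 -m jog '[{"x":0.004,"y":-0.096,"z":-0.1025,"spin":0},{"x":0.004,"y":-0.096,"z":-0.1025,"spin":0},{"x":0.004,"y":-0.096,"z":-0.1025,"spin":0},{"x":0.004,"y":-0.096,"z":-0.1025,"spin":0},{"x":0.004,"y":-0.096,"z":-0.1025,"spin":0}]' 0 60 | head -1
python3 -c "
from h import *
need([.5462,-.068,.134],-168)"
```

```text
time: 2.92
t 2.92 pos [ 0.5472 -0.0666  0.203 ] q [-0.32  0.45  1.64  0.    1.05  1.03] yaw_y -77.7 yaw_z -167.7 xdown [ 0.002  0.001 -1.   ] F [0.5 0.9 0. ] M [0.01 0.03 0.01] open 1.004
need x,y,z [0.069  0.0011 0.0014] spin 0.006
```

```bash
python3 -m jog '[{"x":0.035,"y":0.001,"z":0.001,"spin":0},{"x":0.069,"y":0.001,"z":0.001,"spin":0},{"x":0.069,"y":0.001,"z":0.001,"spin":0},{"x":0.069,"y":0.001,"z":0.001,"spin":0}]' 150 20 | head -1
cat > look.py <<'E'
import sys
from h import *
from workcell import viewer
tag=sys.argv[1]
for n in sys.argv[2:]:
    n,u,v,w=n.split(","); u,v,w=int(u),int(v),int(w)
    c=viewer.camera(n); np.savez(f"{n}{tag}.npz",**c)
    im=c["pixels"][v:v+w*3//4,u:u+w,::-1]; cv2.imwrite(f"pics/{n}{tag}.png",cv2.resize(im,(640,480),interpolation=cv2.INTER_CUBIC))
E
python3 look.py 1 side,180,110,200
python3 -c "
from h import *
need([.5462,-.068,.134],-168)"
```

```text
time: 3.25
t 3.3 pos [ 0.5443 -0.072   0.1344] q [-0.33  0.55  1.71 -0.    0.89  1.03] yaw_y -78.0 yaw_z -168.0 xdown [-0.001 -0.    -1.   ] F [ 0.8 -0.5 -0.1] M [ 0.02 -0.06 -0.06] open 0.739
need x,y,z [ 0.0004 -0.0035 -0.0027] spin -0.001
```

View pics/side1.png

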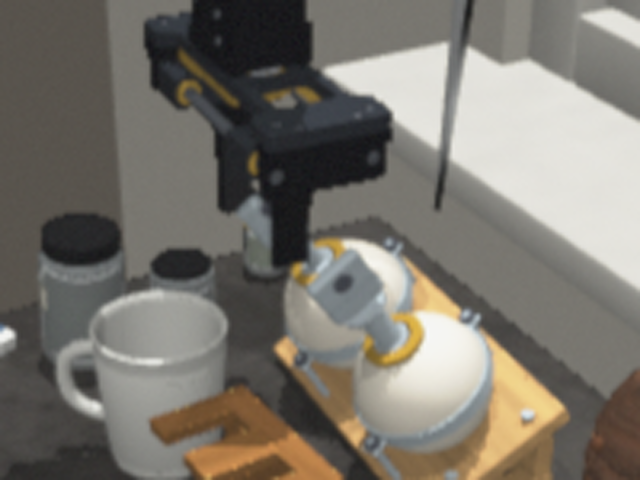

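```bash
python3 -m jog '[{"x":0,"y":-0.0035,"z":-0.0027,"spin":0},{"x":0,"y":-0.0035,"z":-0.0027,"spin":0},{"x":0,"y":-0.0035,"z":-0.0027,"spin":0},{"x":0,"y":-0.0035,"z":-0.0027,"spin":0},{"x":0,"y":-0.0035,"z":-0.0027,"spin":0},{"x":0,"y":-0.0035,"z":-0.0027,"spin":0}]' 255 8 
python3 -c "
from h import *
need([.5462,-.068,.134],-168)"
```

```text
time: 3.8
eef_pos: [0.5465, -0.0672, 0.1345]
eef_rot: [[0.001, 0.208, -0.978], [-0.0, -0.978, -0.208], [-1.0, 0.0, -0.001]]
force: [-0.3, -0.6, 0.6]
opening: 0.281
t 3.8 pos [ 0.5465 -0.0672  0.1345] q [-0.33  0.55  1.7  -0.    0.89  1.04] yaw_y -78.0 yaw_z -168.0 xdown [ 0.001 -0.    -1.   ] F [-0.3 -0.6  0.6] M [ 0.01  0.02 -0.03] open 0.281
need x,y,z [0.0005 0.0007 0.0005] spin 0.0
```

```bash
for i in 1; do python3 -m jog '[{"x":0,"y":0,"z":0,"spin":0},{"x":0,"y":0,"z":0,"spin":0},{"x":0,"y":0,"z":0,"spin":0},{"x":0,"y":0,"z":0,"spin":0}]' 255 8; done
python3 look.py 2 side,180,110,200 top,220,140,120
```

```text
time: 4.13
eef_pos: [0.5466, -0.0676, 0.1341]
eef_rot: [[0.0, 0.208, -0.978], [-0.001, -0.978, -0.208], [-1.0, 0.001, -0.0]]
force: [-0.9, -1.5, 0.5]
opening: 0.12
```

View pics/side2.png

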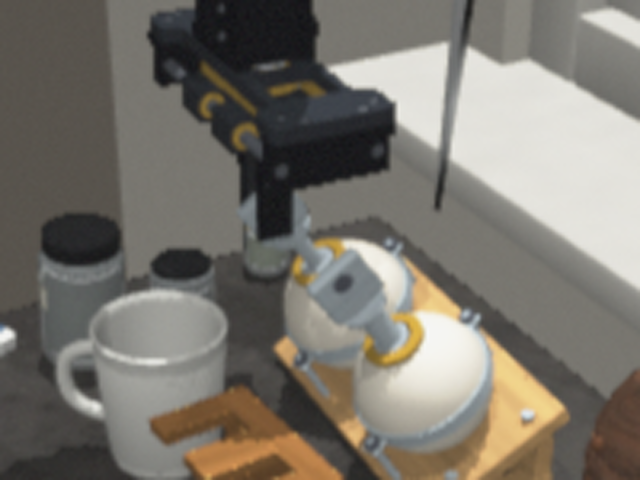

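View pics/top2.png

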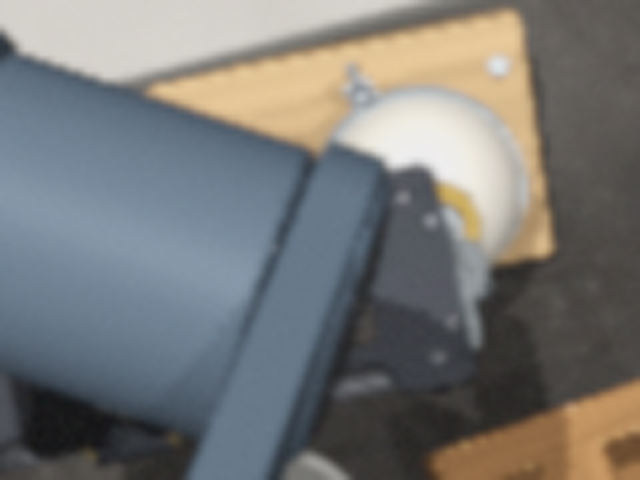

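```bash
python3 -m jog '[{"x":0,"y":0,"z":0,"spin":0},{"x":0,"y":0,"z":0,"spin":0},{"x":0,"y":0,"z":0,"spin":0},{"x":0,"y":0,"z":0,"spin":-0.1},{"x":0,"y":0,"z":0,"spin":-0.2},{"x":0,"y":0,"z":0,"spin":-0.3},{"x":0,"y":0,"z":0,"spin":-0.4},{"x":0,"y":0,"z":0,"spin":-0.5},{"x":0,"y":0,"z":0,"spin":-0.5}]' 255 60
python3 -c "
from h import *
show()"
python3 -m jog '[{"x":0,"y":0,"z":0,"spin":-0.1},{"x":0,"y":0,"z":0,"spin":-0.2},{"x":0,"y":0,"z":0,"spin":-0.3},{"x":0,"y":0,"z":0,"spin":-0.4},{"x":0,"y":0,"z":0,"spin":-0.5},{"x":0,"y":0,"z":0,"spin":-0.5}]' 255 60
python3 look.py 3 side,180,110,200 top,220,140,120
python3 -c "
from h import *
show()"
```

```text
time: 4.98
eef_pos: [0.552, -0.0754, 0.1362]
eef_rot: [[0.013, 0.654, -0.757], [-0.015, -0.756, -0.654], [-1.0, 0.02, 0.0]]
force: [1.3, -20.3, 1.5]
opening: 0.136
t 4.98 pos [ 0.552  -0.0754  0.1362] q [-0.33  0.55  1.7  -0.01  0.88  0.54] yaw_y -49.2 yaw_z -139.2 xdown [ 0.013 -0.015 -1.   ] F [  1.3 -20.3   1.5] M [-4.84 -0.59 -1.12] open 0.136
time: 5.48
eef_pos: [0.5565, -0.0754, 0.139]
eef_rot: [[0.024, 0.936, -0.352], [-0.015, -0.352, -0.936], [-1.0, 0.028, 0.005]]
force: [4.3, -14.4, 13.4]
opening: 0.177
t 5.58 pos [ 0.5567 -0.0751  0.1392] q [-0.33  0.55  1.69 -0.01  0.88  0.04] yaw_y -20.8 yaw_z -110.8 xdown [ 0.025 -0.015 -1.   ] F [  3.2 -15.9  11.6] M [-3.59 -1.84 -0.82] open 0.178
```

View pics/side3.png

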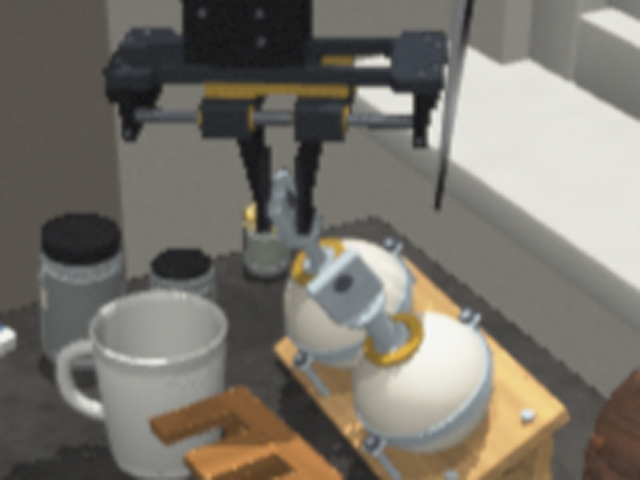

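```bash
python3 -m jog '[{"x":-0.005,"y":0.002,"z":0.0055,"spin":0},{"x":-0.010,"y":0,"z":0.007,"spin":0},{"x":-0.014,"y":-0.002,"z":0.008,"spin":0},{"x":-0.014,"y":-0.002,"z":0.008,"spin":0}]' 255 60
python3 -c "
from h import *
show()"
```

```text
time: 5.92
eef_pos: [0.5538, -0.0814, 0.1528]
eef_rot: [[0.029, 0.935, -0.355], [-0.015, -0.354, -0.935], [-0.999, 0.032, 0.004]]
force: [8.3, -14.7, 5.8]
opening: 0.139
t 5.92 pos [ 0.5538 -0.0814  0.1528] q [-0.34  0.52  1.69 -0.01  0.9   0.02] yaw_y -20.8 yaw_z -110.8 xdown [ 0.029 -0.015 -0.999] F [  8.3 -14.7   5.8] M [-3.24 -2.41 -0.67] open 0.139
```

```bash
python3 -m jog '[{"x":-0.010,"y":-0.005,"z":0.003,"spin":0},{"x":-0.020,"y":-0.010,"z":0.006,"spin":0},{"x":-0.030,"y":-0.0145,"z":0.009,"spin":0},{"x":-0.040,"y":-0.0195,"z":0.0125,"spin":0},{"x":-0.040,"y":-0.0195,"z":0.0125,"spin":0}]' 255 60
python3 look.py 4 side,180,110,200
python3 -c "
from h import *
show()"
```

```text
time: 6.33
eef_pos: [0.5173, -0.0779, 0.189]
eef_rot: [[-0.001, 0.936, -0.353], [0.001, -0.353, -0.936], [-1.0, -0.002, -0.001]]
force: [-0.6, 0.8, -1.5]
opening: 0.108
t 6.38 pos [ 0.5178 -0.0778  0.1882] q [-0.36  0.44  1.72  0.    0.98 -0.  ] yaw_y -20.7 yaw_z -110.7 xdown [-0.001  0.001 -1.   ] F [ 0.3  0.8 -2. ] M [-0.04 -0.06 -0.01] open 0.108
```

View pics/side4.png

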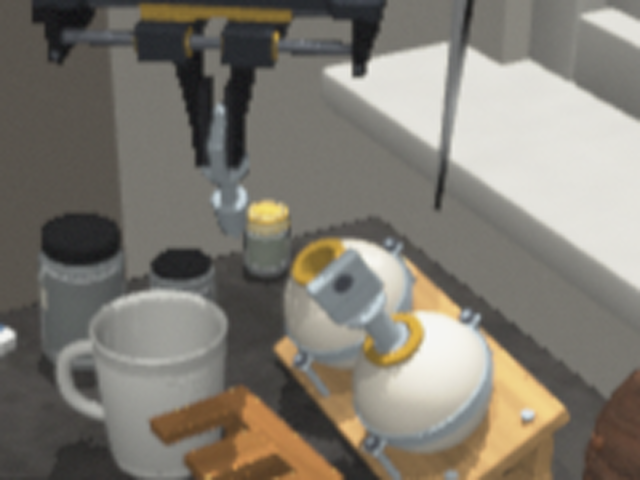

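```bash
python3 -m jog '[{"x":0,"y":-0.006,"z":0.04,"spin":0.12},{"x":0,"y":-0.012,"z":0.08,"spin":0.24},{"x":0,"y":-0.018,"z":0.12,"spin":0.36},{"x":0,"y":-0.023,"z":0.16,"spin":0.48},{"x":0,"y":-0.028,"z":0.19,"spin":0.6},{"x":0,"y":-0.028,"z":0.19,"spin":0.72},{"x":0.02,"y":-0.028,"z":0.19,"spin":0.84},{"x":0.04,"y":-0.028,"z":0.19,"spin":0.87},{"x":0.058,"y":-0.028,"z":0.19,"spin":0.87},{"x":0.058,"y":-0.028,"z":0.19,"spin":0.87}]' 255 60
python3 look.py 5 side,180,140,200 top,230,150,160
python3 -c "
from h import *
need([.424,-.246,.131],-160.6)"
```

```text
time: 7.22
eef_pos: [0.4232, -0.2439, 0.1264]
eef_rot: [[-0.007, 0.333, -0.943], [0.007, -0.943, -0.333], [-1.0, -0.009, 0.004]]
force: [0.5, 0.6, -1.6]
opening: 0.109
t 7.32 pos [ 0.4251 -0.2455  0.1291] q [-0.75  0.5   1.85  0.    0.8   0.48] yaw_y -70.5 yaw_z -160.5 xdown [-0.002  0.003 -1.   ] F [ 0.4 -0.1 -1.7] M [ 0.01 -0.04  0.04] open 0.11
need x,y,z [-0.0019  0.0001  0.0012] spin 0.002
```

View pics/side5.png

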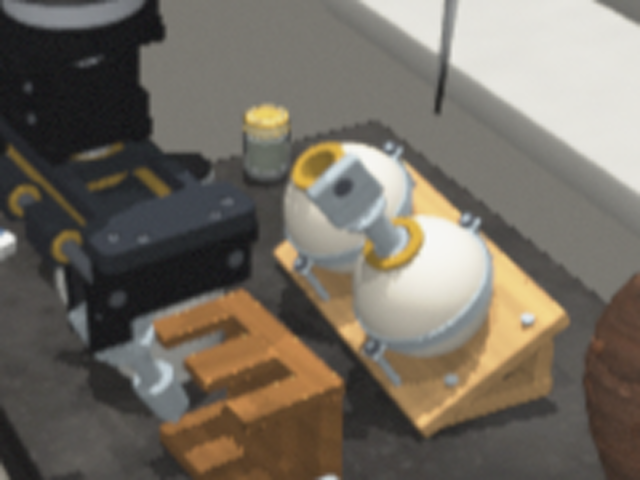

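View pics/top5.png

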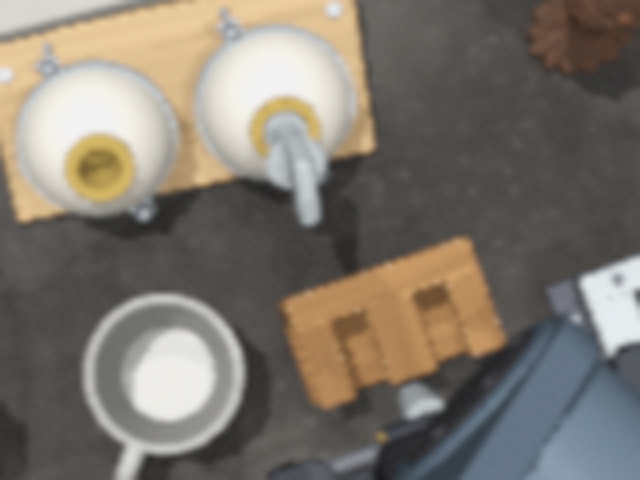

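```bash
python3 -m jog '[{"x":0,"y":0,"z":-0.008,"spin":0},{"x":0,"y":0,"z":-0.016,"spin":0},{"x":0,"y":0,"z":-0.024,"spin":0},{"x":0,"y":0,"z":-0.032,"spin":0},{"x":0,"y":0,"z":-0.040,"spin":0},{"x":0,"y":0,"z":-0.040,"spin":0},{"x":0,"y":0,"z":-0.040,"spin":0}]' 255 14
python3 look.py 6 side,180,140,200 
python3 -c "
from h import *
need([.4627,-.2321,.131],-160.6)"
```

```text
time: 7.9
eef_pos: [0.4661, -0.2332, 0.132]
eef_rot: [[0.005, 0.334, -0.943], [-0.002, -0.943, -0.334], [-1.0, 0.003, -0.004]]
force: [-1.0, 1.0, 5.8]
opening: 0.113
t 7.95 pos [ 0.4661 -0.2332  0.1319] q [-0.68  0.52  1.78  0.    0.83  0.55] yaw_y -70.5 yaw_z -160.5 xdown [ 0.005 -0.002 -1.   ] F [-0.1  0.9  6.7] M [0.34 0.   0.01] open 0.112
need x,y,z [ 0.0009 -0.0022  0.0028] spin 0.002
```

View pics/side6.png

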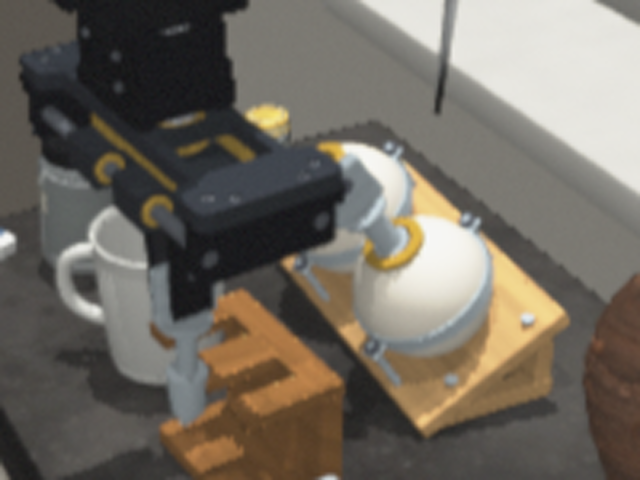

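```bash
python3 -m jog '[{"x":0,"y":0,"z":0,"spin":0},{"x":0,"y":0,"z":0.03,"spin":0},{"x":-0.01,"y":0.03,"z":0.05,"spin":0},{"x":-0.01,"y":0.07,"z":0.05,"spin":0},{"x":-0.01,"y":0.07,"z":0.05,"spin":0},{"x":-0.01,"y":0.07,"z":0.05,"spin":0}]' 255 60
python3 look.py 7 side,180,170,200 
cat > sp.py <<'E'
import sys
from h import *
c=load(sys.argv[1]); X=cloud(c); o,r=show()
g=np.array(o["eef_pos"]); g[2]+=.0187
D=X-g; tz=r[:,2].copy(); tz[2]=0; ty=r[:,1].copy(); ty[2]=0
lz=D@tz; ly=D@ty
m=(abs(ly)<.03)&(abs(lz)<.05)&(D[...,2]<-.02)&(X[...,2]>.01)
P=np.c_[lz[m],ly[m],X[m][:,2]]*1000
for a in range(10,150,5):
    q=P[(P[:,2]>=a)&(P[:,2]<a+5)]
    if len(q): print(a,len(q),"lz",q[:,0].min().round(1),q[:,0].max().round(1),"ly",q[:,1].min().round(1),q[:,1].max().round(1),"mean",q[:,:2].mean(0).round(1))
E
python3 sp.py side7.npz
```

```text
time: 8.45
eef_pos: [0.4422, -0.3191, 0.1412]
eef_rot: [[0.005, 0.331, -0.944], [-0.004, -0.944, -0.331], [-1.0, 0.005, -0.003]]
force: [-0.1, 0.2, -1.5]
opening: 0.11
t 8.5 pos [ 0.441  -0.3167  0.1405] q [-0.83  0.53  1.72  0.    0.89  0.4 ] yaw_y -70.6 yaw_z -160.6 xdown [ 0.002 -0.001 -1.   ] F [-1.  -0.5 -1.3] M [0.02 0.08 0.01] open 0.109
60 1 lz 2.5 2.5 ly 6.0 6.0 mean [2.5 6. ]
65 5 lz 0.7 5.3 ly 5.1 7.5 mean [3.6 6.3]
70 16 lz -6.7 9.3 ly 3.2 12.6 mean [ 2.4 10.2]
75 25 lz -6.0 9.4 ly 3.8 13.9 mean [ 3.9 10.2]
80 27 lz -6.1 9.9 ly 1.8 14.6 mean [ 3.4 10.4]
85 32 lz -9.4 10.6 ly 3.7 15.1 mean [ 3.5 11.3]
90 30 lz -9.1 10.1 ly 0.8 15.7 mean [ 3.1 11.4]
95 97 lz -11.5 11.3 ly -7.6 16.2 mean [1.8 7.3]
100 19 lz -7.9 5.1 ly 3.6 9.9 mean [0.9 7.7]
105 24 lz -4.6 5.4 ly 1.5 9.5 mean [0.9 6.9]
110 17 lz -4.6 5.5 ly 4.5 10.3 mean [0.8 7.2]
115 20 lz -4.9 5.0 ly 2.7 10.4 mean [1.3 7.4]
120 6 lz -0.6 4.6 ly 6.7 9.4 mean [2.4 8.2]
125 8 lz -5.1 13.1 ly 8.0 17.4 mean [ 4.7 14.3]
130 107 lz -17.4 14.1 ly 2.8 18.9 mean [ 0.2 11.7]
135 17 lz -17.9 17.0 ly 3.0 9.5 mean [7.2 7.1]
```

View pics/side7.png

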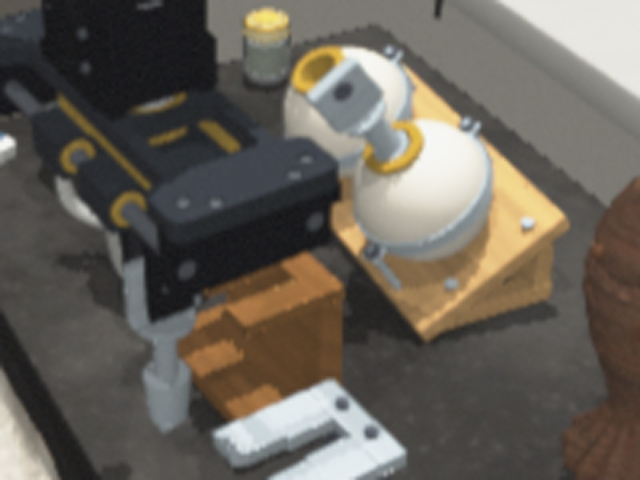

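```bash
python3 -m jog '[{"x":0,"y":0.03,"z":0.017,"spin":-0.01},{"x":0.01,"y":0.06,"z":0.017,"spin":-0.01},{"x":0.03,"y":0.06,"z":0.017,"spin":-0.01},{"x":0.041,"y":0.06,"z":0.017,"spin":-0.01},{"x":0.041,"y":0.06,"z":0.017,"spin":-0.01},{"x":0.041,"y":0.06,"z":0.017,"spin":-0.01},{"x":0.041,"y":0.06,"z":0.017,"spin":-0.01}]' 255 60
python3 look.py 8 side,230,220,150 top,320,170,130
python3 -c "
from h import *
need([.4452,-.379,.0995],-160)"
```

```text
time: 9.08
eef_pos: [0.4438, -0.3767, 0.0994]
eef_rot: [[-0.0, 0.344, -0.939], [0.001, -0.939, -0.344], [-1.0, -0.001, 0.0]]
force: [-0.9, -1.1, -0.9]
opening: 0.106
t 9.18 pos [ 0.4441 -0.3776  0.0999] q [-0.9   0.64  1.64  0.    0.86  0.32] yaw_y -69.9 yaw_z -159.9 xdown [ 0.001 -0.001 -1.   ] F [ 0.2  0.8 -1.9] M [-0.02 -0.05 -0.01] open 0.109
need x,y,z [ 0.0004  0.0017 -0.0006] spin 0.002
```

View pics/side8.png

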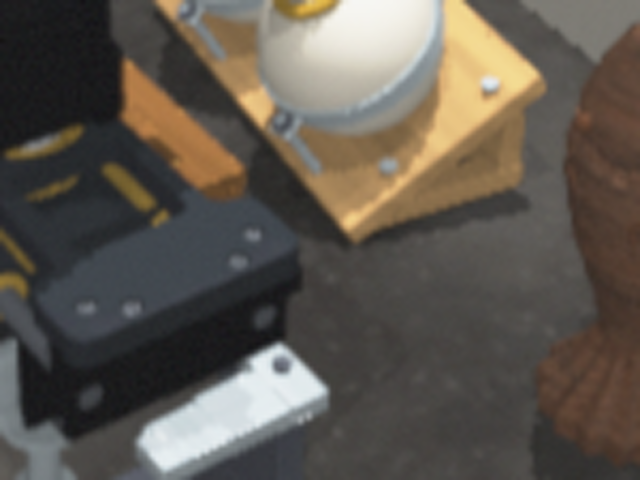

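View pics/top8.png

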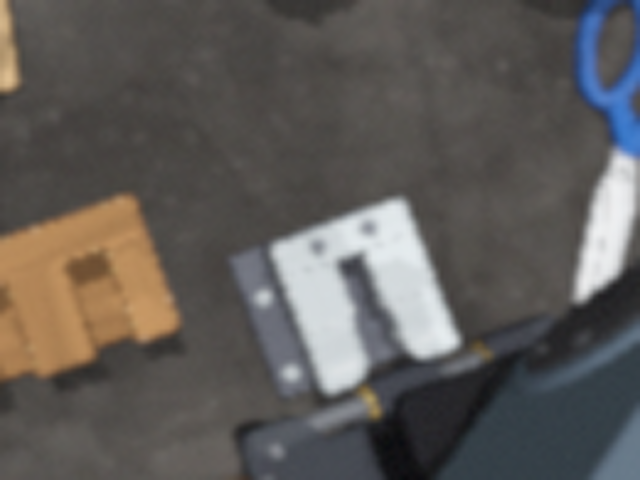

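```bash
python3 -m jog '[{"x":0,"y":0.0015,"z":-0.012,"spin":0},{"x":0,"y":0.0015,"z":-0.024,"spin":0},{"x":0,"y":0.0015,"z":-0.036,"spin":0},{"x":0,"y":0.0015,"z":-0.042,"spin":0},{"x":0,"y":0.0015,"z":-0.042,"spin":0}]' 255 60
python3 -c "
from h import *
need([.4955,-.3607,.0995],-160)"
python3 -m jog '[{"x":0,"y":0,"z":-0.006,"spin":0},{"x":0,"y":0,"z":-0.012,"spin":0},{"x":0,"y":0,"z":-0.015,"spin":0},{"x":0,"y":0,"z":-0.015,"spin":0}]' 255 60
python3 -c "
from h import *
need([.4955,-.3607,.0995],-160)"
```

```text
time: 9.6
eef_pos: [0.4857, -0.3644, 0.0992]
eef_rot: [[0.001, 0.345, -0.939], [-0.001, -0.939, -0.345], [-1.0, 0.001, -0.001]]
force: [-0.4, -0.2, -1.6]
opening: 0.111
t 9.6 pos [ 0.4857 -0.3644  0.0992] q [-0.83  0.66  1.58  0.    0.9   0.39] yaw_y -69.8 yaw_z -159.8 xdown [ 0.001 -0.001 -1.   ] F [-0.4 -0.2 -1.6] M [-0.03  0.03  0.02] open 0.111
need x,y,z [-0.0003 -0.0001 -0.0104] spin 0.003
time: 9.93
eef_pos: [0.4983, -0.3599, 0.099]
eef_rot: [[0.0, 0.343, -0.939], [-0.0, -0.939, -0.343], [-1.0, 0.0, -0.0]]
force: [-0.7, 0.7, -0.8]
opening: 0.105
t 9.93 pos [ 0.4983 -0.3599  0.099 ] q [-0.81  0.67  1.56  0.    0.91  0.41] yaw_y -69.9 yaw_z -159.9 xdown [ 0. -0. -1.] F [-0.7  0.7 -0.8] M [0.02 0.02 0.03] open 0.105
need x,y,z [-0.0005 -0.0002  0.0029] spin 0.001
```

```bash
python3 -m jog '[{"x":0,"y":0,"z":-0.006,"spin":0},{"x":0,"y":0,"z":-0.012,"spin":0},{"x":0,"y":0,"z":-0.017,"spin":0},{"x":0,"y":0,"z":-0.020,"spin":0},{"x":0,"y":0,"z":-0.022,"spin":0},{"x":0,"y":0,"z":-0.022,"spin":0}]' 255 60
python3 look.py 9 side,230,220,150 
python3 -c "
from h import *
need([.4955,-.3607,.0995],-160)"
```

```text
time: 10.43
eef_pos: [0.514, -0.354, 0.0993]
eef_rot: [[-0.01, 0.346, -0.938], [-0.002, -0.938, -0.346], [-1.0, -0.002, 0.01]]
force: [-12.0, -4.8, 3.9]
opening: 0.111
t 10.48 pos [ 0.514  -0.354   0.0993] q [-0.78  0.68  1.53 -0.01  0.94  0.45] yaw_y -69.8 yaw_z -159.8 xdown [-0.01  -0.002 -1.   ] F [-11.2  -4.7   4.2] M [-1.14  2.43 -0.  ] open 0.107
need x,y,z [-0.     -0.0001  0.0197] spin 0.004
```

View pics/side9.png

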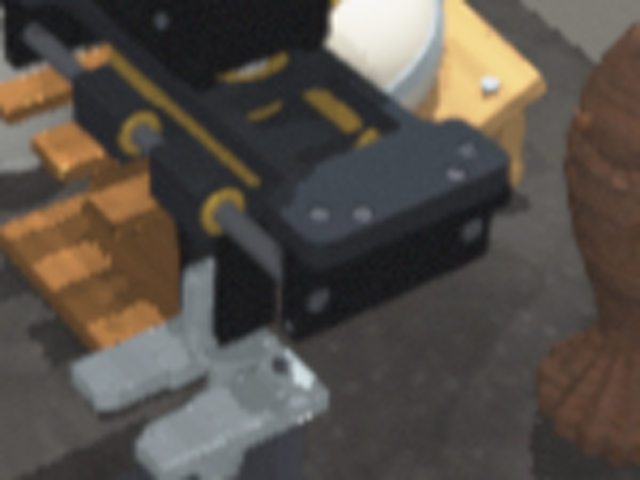

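```bash
python3 -m jog '[{"x":0,"y":0,"z":0.02,"spin":0},{"x":0,"y":0,"z":0.05,"spin":0},{"x":0,"y":0,"z":0.075,"spin":0},{"x":-0.03,"y":0,"z":0.08,"spin":0},{"x":-0.07,"y":0,"z":0.08,"spin":0},{"x":-0.09,"y":-0.02,"z":0.08,"spin":0},{"x":-0.095,"y":-0.06,"z":0.07,"spin":0.1},{"x":-0.095,"y":-0.1,"z":0.05,"spin":0.2},{"x":-0.095,"y":-0.14,"z":0.03,"spin":0.3},{"x":-0.095,"y":-0.18,"z":0.01,"spin":0.4},{"x":-0.095,"y":-0.21,"z":-0.01,"spin":0.5},{"x":-0.095,"y":-0.21,"z":-0.01,"spin":0.52}]' 255 60
python3 -c "
from h import *
need([.473,-.095,.194],170)"
```

```text
time: 11.48
eef_pos: [0.4548, -0.1445, 0.194]
eef_rot: [[-0.002, -0.169, -0.986], [0.005, -0.986, 0.169], [-1.0, -0.004, 0.003]]
force: [-0.2, -0.4, -1.1]
opening: 0.107
t 11.48 pos [ 0.4548 -0.1445  0.194 ] q [-0.54  0.37  1.82  0.    0.95  1.19] yaw_y -99.7 yaw_z 170.3 xdown [-0.002  0.005 -1.   ] F [-0.2 -0.4 -1.1] M [0.02 0.07 0.02] open 0.107
need x,y,z [ 0.0002 -0.0518 -0.0096] spin 0.005
```

```bash
python3 -m jog '[{"x":0,"y":-0.035,"z":-0.007,"spin":0},{"x":0,"y":-0.052,"z":-0.0095,"spin":0},{"x":0,"y":-0.052,"z":-0.0095,"spin":0},{"x":0,"y":-0.052,"z":-0.0095,"spin":0}]' 255 60 | head -1
python3 look.py 10 side,160,140,180 top,220,180,120
python3 -c "
from h import *
need([.473,-.095,.095],170)"
```

```text
time: 11.82
t 11.92 pos [ 0.474  -0.1027  0.1941] q [-0.44  0.38  1.81 -0.    0.95  1.3 ] yaw_y -99.8 yaw_z 170.2 xdown [ 0.    -0.001 -1.   ] F [ 0.3 -0.6 -2.5] M [ 0.01  0.03 -0.03] open 0.109
need x,y,z [ 0.0991 -0.0074  0.0024] spin 0.004
```

View pics/side10.png

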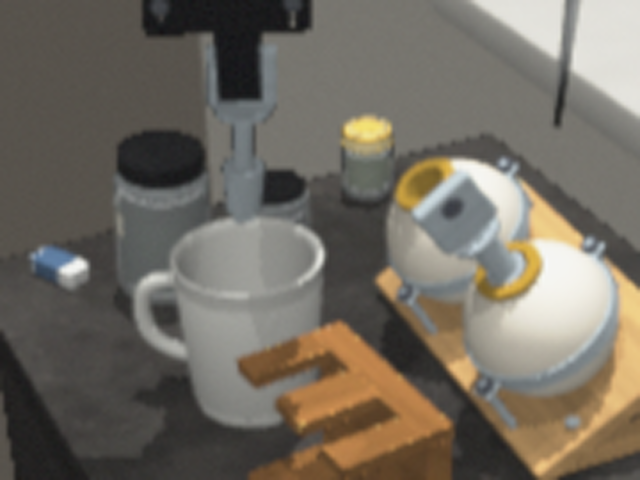

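```bash
python3 -m jog '[{"x":0.015,"y":-0.0065,"z":0.002,"spin":0},{"x":0.045,"y":-0.0065,"z":0.002,"spin":0},{"x":0.075,"y":-0.0065,"z":0.002,"spin":0},{"x":0.096,"y":-0.0065,"z":0.002,"spin":0},{"x":0.099,"y":-0.0065,"z":0.002,"spin":0},{"x":0.099,"y":-0.0065,"z":0.002,"spin":0},{"x":0.099,"y":-0.0065,"z":0.002,"spin":0}]' 255 60 | head -1
python3 -c "
from h import *
need([.473,-.095,.095],170)"
python3 -m jog '[{"x":0,"y":0,"z":0,"spin":0},{"x":0,"y":0,"z":0,"spin":0},{"x":0,"y":0,"z":0,"spin":0},{"x":0,"y":0,"z":0,"spin":0}]' 165 60
python3 look.py 11 side,160,140,180
```

```text
time: 12.5
t 12.5 pos [ 0.4737 -0.0964  0.0956] q [-0.43  0.55  1.9  -0.    0.69  1.31] yaw_y -99.8 yaw_z 170.2 xdown [ 0.001 -0.001 -1.   ] F [-1.1  0.3 -0.8] M [0.04 0.05 0.04] open 0.108
need x,y,z [ 0.0006 -0.0013  0.0009] spin 0.003
time: 12.83
eef_pos: [0.4737, -0.0957, 0.096]
eef_rot: [[0.002, -0.169, -0.986], [-0.001, -0.986, 0.169], [-1.0, 0.001, -0.002]]
force: [-1.0, -0.3, -0.4]
opening: 0.311
```

View pics/side11.png

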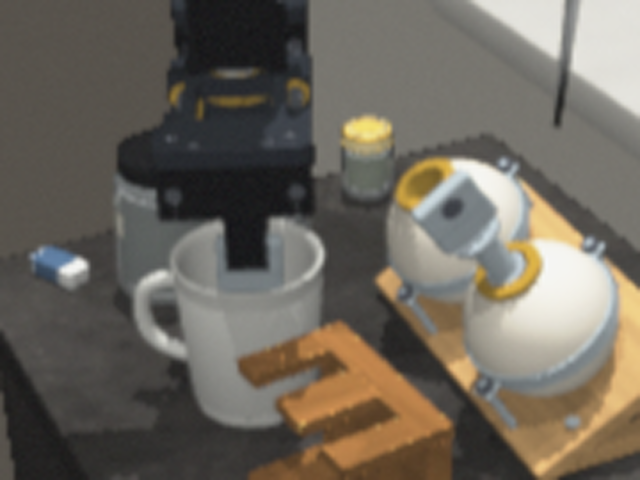

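```bash
python3 -m jog '[{"x":-0.02,"y":0,"z":0,"spin":0},{"x":-0.06,"y":0,"z":0,"spin":0},{"x":-0.1,"y":0,"z":0,"spin":0},{"x":-0.11,"y":0,"z":0,"spin":0}]' 165 60 | head -1
python3 -m jog '[{"x":0,"y":0.018,"z":-0.034,"spin":-0.12},{"x":0,"y":0.036,"z":-0.069,"spin":-0.24},{"x":0,"y":0.053,"z":-0.1035,"spin":-0.36},{"x":0,"y":0.053,"z":-0.1035,"spin":-0.384},{"x":0,"y":0.053,"z":-0.1035,"spin":-0.384},{"x":0,"y":0.053,"z":-0.1035,"spin":-0.384}]' 100 60 | head -1
python3 look.py 12 side,180,120,200
python3 -c "
from h import *
need([.5668,-.1656,.134],-168)"
```

```text
time: 13.22
time: 13.72
t 13.77 pos [ 0.5646 -0.1641  0.2046] q [-0.47  0.5   1.54  0.    1.1   0.88] yaw_y -77.8 yaw_z -167.8 xdown [-0.002  0.001 -1.   ] F [-0.7 -0.3  0. ] M [-0.01 -0.01  0.03] open 0.601
need x,y,z [ 0.0706  0.002  -0.0019] spin 0.004
```

View pics/side12.png

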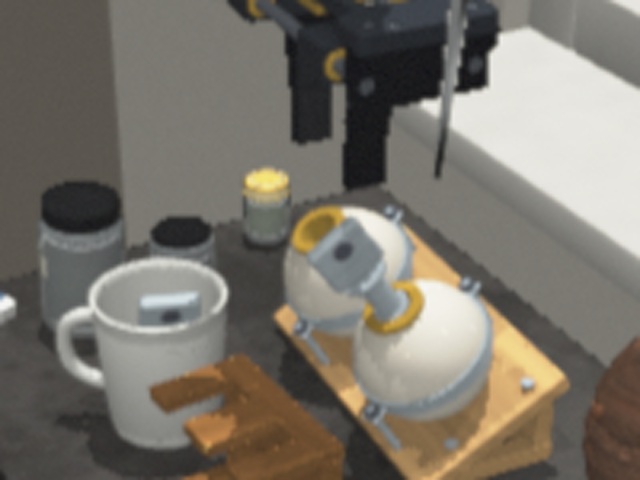

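```bash
python3 -m jog '[{"x":0.035,"y":0.002,"z":-0.002,"spin":0},{"x":0.0705,"y":0.002,"z":-0.002,"spin":0},{"x":0.0705,"y":0.002,"z":-0.002,"spin":0},{"x":0.0705,"y":0.002,"z":-0.002,"spin":0},{"x":0.0705,"y":0.002,"z":-0.002,"spin":0}]' 180 8 | head -1
python3 look.py 13 side,200,120,180
python3 -c "
from h import *
need([.5668,-.1656,.134],-168)"
```

```text
time: 14.18
t 14.23 pos [ 0.5694 -0.1669  0.1366] q [-0.47  0.59  1.6   0.    0.95  0.88] yaw_y -77.7 yaw_z -167.7 xdown [ 0.003 -0.001 -1.   ] F [ 0.4 -0.7  0.5] M [ 0.03 -0.01  0.04] open 0.319
need x,y,z [ 0.0026 -0.0018  0.0023] spin 0.004
```

View pics/side13.png

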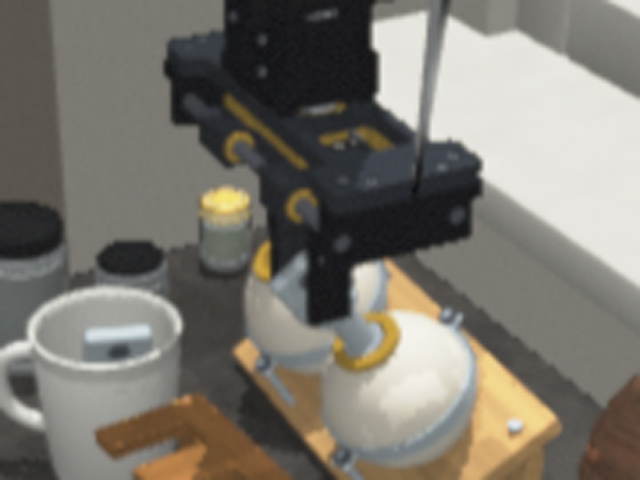

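```bash
python3 -m jog '[{"x":0.001,"y":-0.0015,"z":0.003,"spin":0},{"x":0.001,"y":-0.0015,"z":0.003,"spin":0},{"x":0.001,"y":-0.0015,"z":0.003,"spin":0},{"x":0.001,"y":-0.0015,"z":0.003,"spin":0},{"x":0.001,"y":-0.0015,"z":0.003,"spin":0},{"x":0.001,"y":-0.0015,"z":0.003,"spin":0},{"x":0.001,"y":-0.0015,"z":0.003,"spin":0}]' 255 8 
python3 look.py 14 side,200,120,180
python3 -c "
from h import *
need([.5668,-.1656,.134],-168)"
```

```text
time: 14.82
eef_pos: [0.5656, -0.1665, 0.1344]
eef_rot: [[0.001, 0.212, -0.977], [-0.001, -0.977, -0.212], [-1.0, 0.002, -0.001]]
force: [-1.8, -1.3, 5.7]
opening: 0.116
t 14.87 pos [ 0.5656 -0.1666  0.1344] q [-0.48  0.59  1.61 -0.    0.94  0.88] yaw_y -77.7 yaw_z -167.7 xdown [ 0.001 -0.001 -1.   ] F [-1.3 -1.8  5.6] M [-0.26  0.23 -0.05] open 0.112
need x,y,z [ 0.0004 -0.0007 -0.0013] spin 0.004
```

View pics/side14.png

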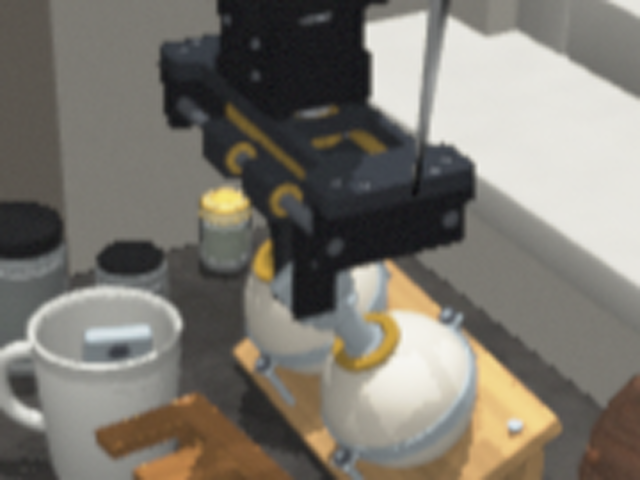

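```bash
python3 -m jog '[{"x":-0.003,"y":0,"z":0.001,"spin":0},{"x":-0.003,"y":0,"z":0.001,"spin":0}]' 220 8 
python3 -m jog '[{"x":0,"y":0,"z":0,"spin":0},{"x":0,"y":0,"z":0,"spin":0},{"x":0,"y":0,"z":0,"spin":0},{"x":0,"y":0,"z":0,"spin":-0.1},{"x":0,"y":0,"z":0,"spin":-0.2},{"x":0,"y":0,"z":0,"spin":-0.3},{"x":0,"y":0,"z":0,"spin":-0.4},{"x":0,"y":0,"z":0,"spin":-0.5},{"x":0,"y":0,"z":0,"spin":-0.5}]' 255 60
python3 -m jog '[{"x":0,"y":0,"z":0,"spin":-0.1},{"x":0,"y":0,"z":0,"spin":-0.2},{"x":0,"y":0,"z":0,"spin":-0.3},{"x":0,"y":0,"z":0,"spin":-0.4},{"x":0,"y":0,"z":0,"spin":-0.5},{"x":0,"y":0,"z":0,"spin":-0.5}]' 255 60
python3 look.py 15 side,180,110,200
python3 -c "
from h import *
show()"
```

```text
time: 15.03
eef_pos: [0.5643, -0.166, 0.1367]
eef_rot: [[0.0, 0.212, -0.977], [0.0, -0.977, -0.212], [-1.0, -0.0, -0.0]]
force: [-0.1, -0.8, -0.3]
opening: 0.13
time: 15.78
eef_pos: [0.5696, -0.1743, 0.1388]
eef_rot: [[0.013, 0.656, -0.755], [-0.015, -0.755, -0.656], [-1.0, 0.02, 0.0]]
force: [0.8, -14.3, 1.4]
opening: 0.13
time: 16.28
eef_pos: [0.5734, -0.1758, 0.1415]
eef_rot: [[0.023, 0.937, -0.349], [-0.019, -0.349, -0.937], [-1.0, 0.028, 0.009]]
force: [4.7, -14.0, 8.7]
opening: 0.17
t 16.33 pos [ 0.5735 -0.1757  0.1416] q [-0.48  0.59  1.59 -0.01  0.93 -0.12] yaw_y -20.6 yaw_z -110.6 xdown [ 0.023 -0.018 -1.   ] F [  3.8 -14.8   8.1] M [-3.32 -1.7  -0.79] open 0.166
```

View pics/side15.png

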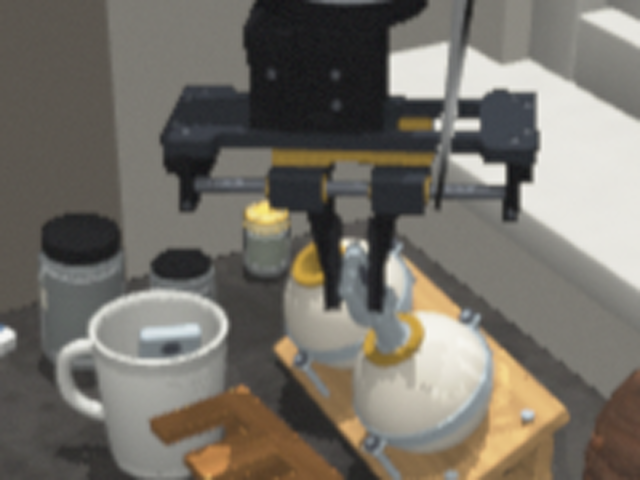

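Same signature as the first spindle, so I draw it out the same way.

```bash
python3 -m jog '[{"x":-0.005,"y":0.002,"z":0.0055,"spin":0},{"x":-0.010,"y":0,"z":0.007,"spin":0},{"x":-0.014,"y":-0.002,"z":0.008,"spin":0},{"x":-0.014,"y":-0.002,"z":0.008,"spin":0}]' 255 60
python3 -m jog '[{"x":-0.010,"y":-0.005,"z":0.003,"spin":0},{"x":-0.020,"y":-0.010,"z":0.006,"spin":0},{"x":-0.030,"y":-0.0145,"z":0.009,"spin":0},{"x":-0.040,"y":-0.0195,"z":0.0125,"spin":0},{"x":-0.040,"y":-0.0195,"z":0.0125,"spin":0}]' 255 60
python3 look.py 16 side,180,110,200
python3 -c "
from h import *
need([.424,-.246,.189],-160.6)"
```

```text
time: 16.67
eef_pos: [0.5687, -0.1808, 0.1547]
eef_rot: [[0.022, 0.936, -0.351], [-0.016, -0.351, -0.936], [-1.0, 0.026, 0.007]]
force: [5.8, -11.2, 5.4]
opening: 0.141
time: 17.08
eef_pos: [0.5356, -0.1772, 0.1915]
eef_rot: [[-0.001, 0.937, -0.35], [0.001, -0.35, -0.937], [-1.0, -0.001, -0.0]]
force: [0.2, 0.0, -1.8]
opening: 0.107
t 17.13 pos [ 0.536  -0.1771  0.1908] q [-0.52  0.49  1.62  0.    1.04 -0.16] yaw_y -20.5 yaw_z -110.5 xdown [-0.001  0.001 -1.   ] F [-0.2  0.2 -1.8] M [-0.1  -0.08  0.01] open 0.109
need x,y,z [ 0.0018 -0.0808  0.1037] spin 0.875
```

View pics/side16.png

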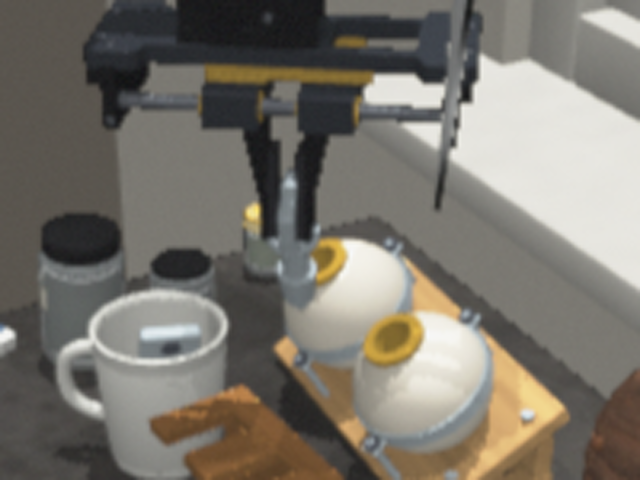

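```bash
python3 -m jog '[{"x":0,"y":-0.025,"z":0.032,"spin":0.12},{"x":0,"y":-0.05,"z":0.064,"spin":0.24},{"x":0,"y":-0.075,"z":0.096,"spin":0.36},{"x":0,"y":-0.082,"z":0.104,"spin":0.48},{"x":0,"y":-0.082,"z":0.104,"spin":0.6},{"x":0,"y":-0.082,"z":0.104,"spin":0.72},{"x":0.02,"y":-0.082,"z":0.104,"spin":0.84},{"x":0.04,"y":-0.082,"z":0.104,"spin":0.87},{"x":0.060,"y":-0.082,"z":0.104,"spin":0.87},{"x":0.060,"y":-0.082,"z":0.104,"spin":0.87},{"x":0.060,"y":-0.082,"z":0.104,"spin":0.87}]' 255 60 | head -1
python3 -c "
from h import *
need([.4632,-.2321,.131],-160.6)"
```

```text
time: 18.05
t 18.05 pos [ 0.4228 -0.2452  0.1292] q [-0.75  0.5   1.86  0.    0.79  0.47] yaw_y -70.3 yaw_z -160.3 xdown [-0.003  0.003 -1.   ] F [ 0.6  0.4 -1.3] M [-0.02  0.01  0.02] open 0.112
need x,y,z [-0.0019  0.0013 -0.0425] spin 0.006
```

```bash
python3 -m jog '[{"x":-0.001,"y":0,"z":-0.008,"spin":0},{"x":-0.001,"y":0,"z":-0.016,"spin":0},{"x":-0.001,"y":0,"z":-0.024,"spin":0},{"x":-0.001,"y":0,"z":-0.032,"spin":0},{"x":-0.001,"y":0,"z":-0.040,"spin":0},{"x":-0.001,"y":0,"z":-0.042,"spin":0},{"x":-0.001,"y":0,"z":-0.042,"spin":0}]' 255 14
python3 -m jog '[{"x":0,"y":0,"z":0,"spin":0},{"x":0,"y":0,"z":0.03,"spin":0},{"x":-0.01,"y":0.03,"z":0.05,"spin":0},{"x":-0.01,"y":0.07,"z":0.05,"spin":0},{"x":-0.01,"y":0.07,"z":0.05,"spin":0},{"x":-0.01,"y":0.07,"z":0.05,"spin":0}]' 255 60
python3 look.py 17 side,180,170,200 
python3 sp.py side17.npz
```

```text
time: 18.63
eef_pos: [0.4651, -0.2323, 0.1341]
eef_rot: [[0.003, 0.339, -0.941], [-0.002, -0.941, -0.339], [-1.0, 0.003, -0.002]]
force: [-3.0, 1.1, 11.3]
opening: 0.112
time: 19.13
eef_pos: [0.4425, -0.3184, 0.1429]
eef_rot: [[0.005, 0.335, -0.942], [-0.005, -0.942, -0.335], [-1.0, 0.006, -0.003]]
force: [-0.2, -0.4, -2.1]
opening: 0.111
t 19.18 pos [ 0.4412 -0.3161  0.1422] q [-0.83  0.53  1.72  0.    0.89  0.4 ] yaw_y -70.4 yaw_z -160.4 xdown [ 0.002 -0.001 -1.   ] F [-0.9 -0.2 -2.1] M [ 0.02  0.03 -0.04] open 0.109
60 1 lz 0.8 0.8 ly 5.8 5.8 mean [0.8 5.8]
65 7 lz 3.5 7.4 ly 3.0 8.4 mean [5.7 6.4]
70 15 lz -6.6 9.7 ly 4.0 13.8 mean [ 3.4 10.5]
75 28 lz -6.4 10.1 ly -0.2 14.3 mean [3.6 9.9]
80 26 lz -5.7 10.4 ly 3.2 14.8 mean [ 4.4 10.8]
85 33 lz -5.5 10.7 ly -0.8 15.6 mean [ 4.5 11.3]
90 35 lz -8.9 11.4 ly 0.1 15.3 mean [ 3.  11.3]
95 67 lz -10.3 11.2 ly -6.1 15.4 mean [3.1 8.7]
100 29 lz -6.5 9.0 ly 2.6 17.0 mean [2.5 9.2]
105 29 lz -6.4 7.7 ly 2.3 12.7 mean [2.2 9.3]
110 25 lz -3.8 7.4 ly 3.5 12.0 mean [3.2 9.3]
115 30 lz -5.6 7.6 ly 2.9 12.7 mean [1.7 9.1]
120 12 lz -5.3 6.6 ly 3.7 12.1 mean [2.1 9.4]
125 13 lz -12.0 12.0 ly 5.5 18.1 mean [ 1.2 15.1]
130 110 lz -17.2 13.2 ly 4.7 19.2 mean [-0.6 11.4]
135 31 lz -17.8 16.9 ly -0.2 10.4 mean [4.9 7.4]
140 6 lz -16.9 16.4 ly 6.0 9.5 mean [8.7 7.6]
```

View pics/side17.png

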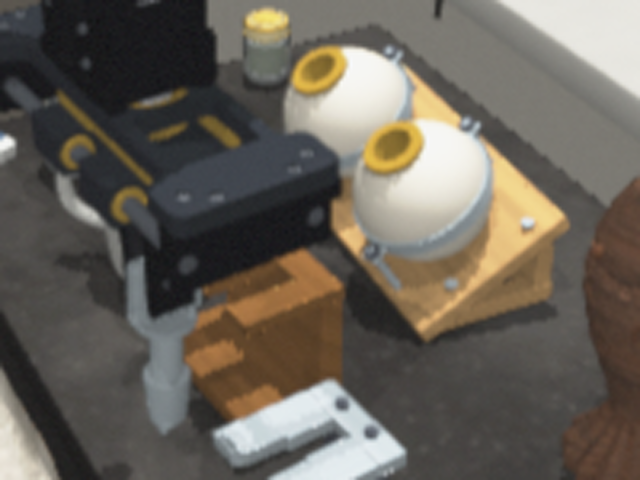

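```bash
python3 -m jog '[{"x":0,"y":0.03,"z":0.017,"spin":-0.006},{"x":0.01,"y":0.06,"z":0.017,"spin":-0.006},{"x":0.03,"y":0.0605,"z":0.017,"spin":-0.006},{"x":0.042,"y":0.0605,"z":0.017,"spin":-0.006},{"x":0.042,"y":0.0605,"z":0.017,"spin":-0.006},{"x":0.042,"y":0.0605,"z":0.017,"spin":-0.006},{"x":0.042,"y":0.0605,"z":0.017,"spin":-0.006},{"x":0.042,"y":0.0605,"z":0.017,"spin":-0.006}]' 255 60
python3 -c "
from h import *
need([.4452,-.379,.1005],-160)"
```

```text
time: 19.85
eef_pos: [0.445, -0.3776, 0.1006]
eef_rot: [[0.001, 0.344, -0.939], [-0.001, -0.939, -0.344], [-1.0, 0.002, -0.001]]
force: [0.2, 0.3, -1.7]
opening: 0.107
t 19.85 pos [ 0.445  -0.3776  0.1006] q [-0.9   0.64  1.64  0.    0.86  0.32] yaw_y -69.9 yaw_z -159.9 xdown [ 0.001 -0.001 -1.   ] F [ 0.2  0.3 -1.7] M [0.01 0.03 0.02] open 0.107
need x,y,z [0.0001 0.0014 0.0003] spin 0.002
```

```bash
python3 -m jog '[{"x":0,"y":0.0013,"z":-0.012,"spin":0},{"x":0,"y":0.0013,"z":-0.024,"spin":0},{"x":0,"y":0.0013,"z":-0.034,"spin":0},{"x":0,"y":0.0013,"z":-0.04,"spin":0},{"x":0,"y":0.0013,"z":-0.04,"spin":0},{"x":0,"y":0.0013,"z":-0.04,"spin":0}]' 255 60 | tail -2
python3 -c "
from h import *
need([.4955,-.3607,.1005],-160)"
python3 -m jog '[{"x":0,"y":0,"z":-0.004,"spin":0},{"x":0,"y":0,"z":-0.008,"spin":0},{"x":0,"y":0,"z":-0.011,"spin":0},{"x":0,"y":0,"z":-0.014,"spin":0},{"x":0,"y":0,"z":-0.014,"spin":0},{"x":0,"y":0,"z":-0.014,"spin":0}]' 255 60 | tail -2
python3 -c "
from h import *
need([.4955,-.3607,.1005],-160)"
```

```text
force: [1.2, -0.9, -2.1]
opening: 0.108
t 20.35 pos [ 0.4832 -0.3653  0.0996] q [-0.83  0.66  1.59 -0.    0.89  0.39] yaw_y -69.9 yaw_z -159.9 xdown [ 0.001 -0.001 -1.   ] F [ 1.2 -0.9 -2.1] M [-0.17 -0.19  0.03] open 0.108
need x,y,z [-0.0009 -0.0001 -0.0131] spin 0.002
force: [-5.6, -5.9, -1.3]
opening: 0.111
t 20.85 pos [ 0.4933 -0.3628  0.0994] q [-0.81  0.67  1.57 -0.01  0.91  0.41] yaw_y -69.9 yaw_z -159.9 xdown [-0.004 -0.003 -1.   ] F [-5.6 -5.9 -1.3] M [-1.26  1.21 -0.1 ] open 0.111
need x,y,z [-0.0011 -0.0013 -0.0028] spin 0.002
```

```bash
python3 -m jog '[{"x":0,"y":-0.001,"z":-0.003,"spin":0},{"x":0,"y":-0.001,"z":-0.006,"spin":0},{"x":0,"y":-0.001,"z":-0.006,"spin":0},{"x":0,"y":-0.001,"z":-0.006,"spin":0}]' 255 60 | tail -2
python3 look.py 18 side,230,220,150
python3 -c "
from h import *
need([.4955,-.3607,.1005],-160)"
```

```text
force: [-13.7, -12.1, 0.1]
opening: 0.109
t 21.23 pos [ 0.4952 -0.3619  0.0995] q [-0.81  0.67  1.56 -0.02  0.91  0.42] yaw_y -69.8 yaw_z -159.8 xdown [-0.011 -0.006 -1.   ] F [-14.2 -11.5   0.7] M [-2.32  2.85  0.03] open 0.114
need x,y,z [-0.001  -0.001  -0.0007] spin 0.004
```

View pics/side18.png

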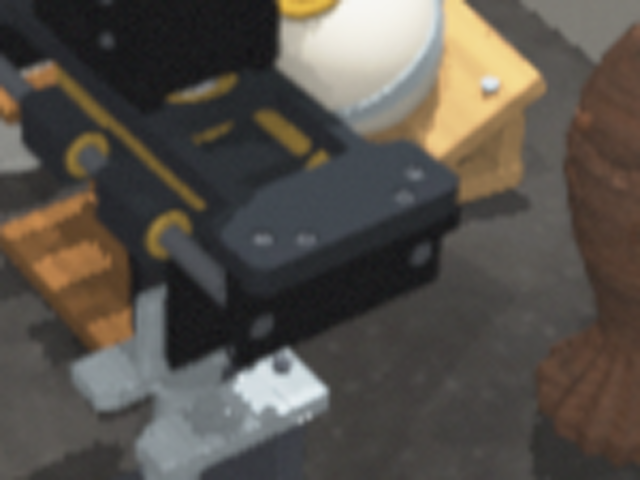

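```bash
python3 -m jog '[{"x":0,"y":0,"z":0.02,"spin":0},{"x":0,"y":0,"z":0.05,"spin":0},{"x":-0.004,"y":0,"z":0.075,"spin":0},{"x":-0.004,"y":-0.03,"z":0.06,"spin":0.01},{"x":-0.004,"y":-0.065,"z":0.04,"spin":0.01},{"x":-0.004,"y":-0.1,"z":0.02,"spin":0.01},{"x":-0.004,"y":-0.111,"z":0.01,"spin":0.01},{"x":-0.004,"y":-0.111,"z":0.01,"spin":0.01},{"x":-0.004,"y":-0.111,"z":0.01,"spin":0.01}]' 255 60 | tail -2
python3 look.py 19 side,180,170,200 top,260,170,140
python3 sp.py side19.npz
python3 -c "
from h import *
need([.4507,-.2597,.1045],-160.6)"
```

```text
force: [-0.2, -1.3, -0.8]
opening: 0.112
t 22.08 pos [ 0.4538 -0.2578  0.1037] q [-0.73  0.57  1.8  -0.    0.77  0.5 ] yaw_y -70.6 yaw_z -160.6 xdown [ 0.001 -0.001 -1.   ] F [-0.7 -0.9 -2.3] M [ 0.   -0.04  0.01] open 0.109
10 251 lz -50.0 -25.5 ly -29.9 20.9 mean [-37.9  -4.2]
20 1 lz 7.2 7.2 ly -0.3 -0.3 mean [ 7.2 -0.3]
25 6 lz 4.6 9.4 ly -1.1 2.4 mean [7.3 1.4]
30 8 lz -4.8 12.0 ly -0.8 8.2 mean [6.5 4.8]
35 25 lz -3.0 12.2 ly -0.2 9.4 mean [5.7 6.3]
40 21 lz -3.4 12.1 ly -3.2 9.4 mean [6.  6.4]
45 26 lz -2.8 12.7 ly -2.4 9.5 mean [7.4 5.6]
50 29 lz -6.1 12.8 ly -2.7 11.2 mean [5.2 6.8]
55 55 lz -8.4 12.8 ly -10.0 11.8 mean [4.3 4.6]
60 24 lz -3.5 9.9 ly -5.1 11.7 mean [5.5 4.2]
65 27 lz -3.7 8.7 ly -4.6 7.9 mean [4.3 4. ]
70 22 lz -3.7 9.0 ly -4.5 7.2 mean [3.5 4.1]
75 52 lz -49.0 9.1 ly -14.2 29.9 mean [-15.4   3.3]
80 123 lz -49.4 8.4 ly -20.4 29.9 mean [-31.8   7.2]
85 94 lz -49.7 6.9 ly -17.8 29.7 mean [-34.2   8.7]
90 89 lz -15.9 14.3 ly -0.4 15.1 mean [0.8 7.1]
95 29 lz -17.9 17.6 ly -1.3 5.8 mean [3.3 3.1]
100 7 lz -17.9 17.6 ly 0.3 4.9 mean [9.3 3.3]
t 22.08 pos [ 0.4538 -0.2578  0.1037] q [-0.73  0.57  1.8  -0.    0.77  0.5 ] yaw_y -70.6 yaw_z -160.6 xdown [ 0.001 -0.001 -1.   ] F [-0.7 -0.9 -2.3] M [ 0.   -0.04  0.01] open 0.109
need x,y,z [-0.0008  0.0007  0.0035] spin 0.001
```

View pics/side19.png

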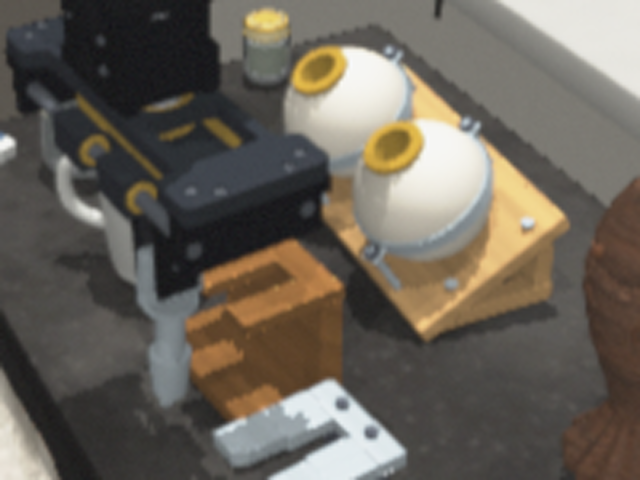

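View pics/top19.png

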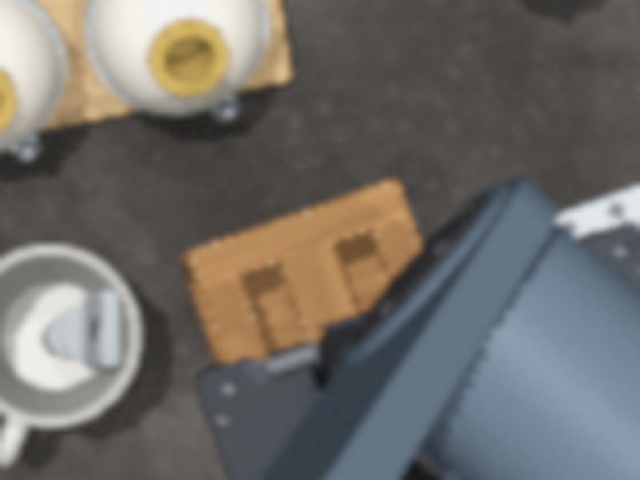

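```bash
python3 -m jog '[{"x":-0.001,"y":0.001,"z":-0.008,"spin":0},{"x":-0.001,"y":0.001,"z":-0.018,"spin":0},{"x":-0.001,"y":0.001,"z":-0.028,"spin":0},{"x":-0.001,"y":0.001,"z":-0.038,"spin":0},{"x":-0.001,"y":0.001,"z":-0.038,"spin":0}]' 255 60 | tail -2
python3 -c "
from h import *
need([.5085,-.2393,.1045],-160.6)"
python3 -m jog '[{"x":0,"y":0,"z":-0.008,"spin":0},{"x":0,"y":0,"z":-0.016,"spin":0},{"x":0,"y":0,"z":-0.021,"spin":0},{"x":0,"y":0,"z":-0.021,"spin":0},{"x":0,"y":0,"z":-0.021,"spin":0}]' 255 60 | tail -2
python3 look.py 20 side,180,170,200
python3 -c "
from h import *
need([.5085,-.2393,.1045],-160.6)"
```

```text
force: [-0.1, -0.3, -1.2]
opening: 0.108
t 22.5 pos [ 0.4921 -0.2451  0.1046] q [-0.67  0.6   1.73  0.    0.82  0.56] yaw_y -70.5 yaw_z -160.5 xdown [ 0.003 -0.001 -1.   ] F [-0.1 -0.3 -1.2] M [-0.01  0.01 -0.01] open 0.108
need x,y,z [ 0.0002  0.0001 -0.0174] spin 0.002
force: [0.3, 0.5, -2.4]
opening: 0.109
t 22.97 pos [ 0.5093 -0.2379  0.1045] q [-0.64  0.61  1.69 -0.    0.84  0.59] yaw_y -70.5 yaw_z -160.5 xdown [ 0. -0. -1.] F [-0.6 -0.  -1.8] M [-0.04 -0.07 -0.02] open 0.11
need x,y,z [-0.      0.0011  0.0012] spin 0.002
```

View pics/side20.png

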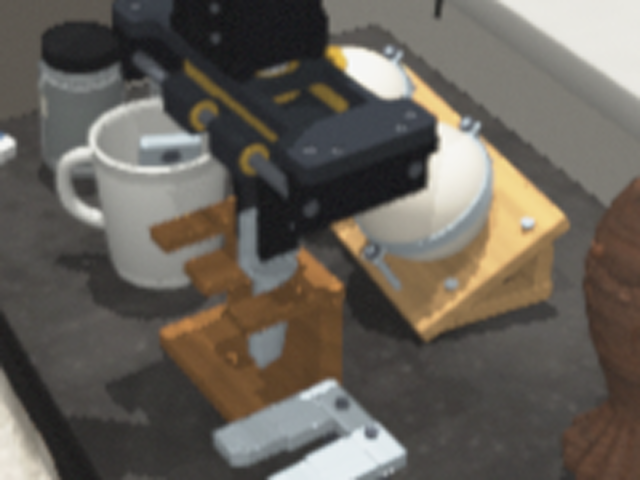

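```bash
python3 -m jog '[{"x":0.004,"y":0.0005,"z":-0.001,"spin":0},{"x":0.007,"y":0.0005,"z":-0.001,"spin":0},{"x":0.009,"y":0.0005,"z":-0.001,"spin":0},{"x":0.010,"y":0.0005,"z":-0.001,"spin":0},{"x":0.010,"y":0.0005,"z":-0.001,"spin":0},{"x":0.010,"y":0.0005,"z":-0.001,"spin":0}]' 255 12 | tail -2
python3 -c "
from h import *
need([.5085,-.2393,.0965],-160.6)"
```

```text
force: [-2.9, 1.9, 13.6]
opening: 0.113
t 23.47 pos [ 0.5102 -0.2383  0.0966] q [-0.64  0.62  1.7  -0.    0.82  0.6 ] yaw_y -70.5 yaw_z -160.5 xdown [ 0.001 -0.001 -1.   ] F [-2.9  1.9 13.6] M [0.36 0.5  0.03] open 0.113
need x,y,z [0.0001 0.0003 0.0019] spin 0.001
```

```bash
python3 -m jog '[{"x":0,"y":0,"z":0,"spin":0},{"x":0,"y":0,"z":0,"spin":0},{"x":0,"y":0,"z":0,"spin":0},{"x":0,"y":0,"z":0,"spin":0},{"x":-0.01,"y":0,"z":0,"spin":0},{"x":-0.04,"y":0,"z":0,"spin":0},{"x":-0.08,"y":0,"z":0,"spin":0},{"x":-0.11,"y":0,"z":0,"spin":0},{"x":-0.11,"y":0.03,"z":0.03,"spin":0},{"x":-0.11,"y":0.06,"z":0.06,"spin":0},{"x":-0.11,"y":0.09,"z":0.09,"spin":0},{"x":-0.11,"y":0.12,"z":0.12,"spin":0}]' 175 12 | tail -2
python3 look.py 21 side,180,170,200 top,260,170,140
```

```text
force: [1.1, 0.3, -0.3]
opening: 0.311
```

View pics/side21.png

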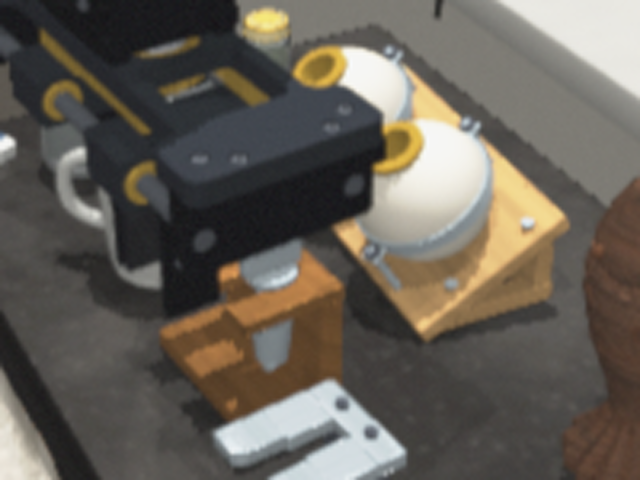

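View pics/top21.png

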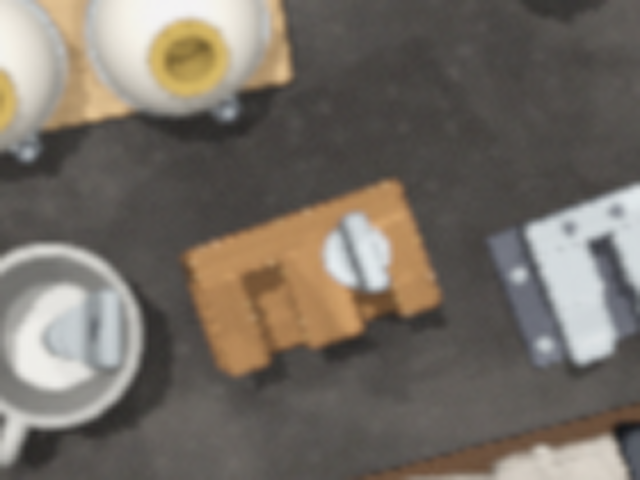

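```bash
python3 - <<'E'
from h import *
show()
a=np.radians(19.4); ex=np.array([np.cos(a),np.sin(a)]); ey=np.array([-np.sin(a),np.cos(a)])
for n in("top21","side21"):
    c=load(n+".npz"); X=cloud(c); L=np.stack([(X[...,:2]-[.5,-.219])@ex,(X[...,:2]-[.5,-.219])@ey,X[...,2]],-1)*1000
    near=(abs(L[...,0])<30)&(abs(L[...,1]+22)<22)
    for nm,z0,z1 in(("collar",87.5,95),("thumbtop",115,135)):
        q=L[near&(L[...,2]>z0)&(L[...,2]<z1)]
        if len(q):
            r=cv2.minAreaRect(q[:,:2].astype(np.float32)); print(n,nm,len(q),"rect",np.round(r[0],1),np.round(r[1],1),round(r[2],1),"z med",np.median(q[:,2]).round(1))
            if nm=="thumbtop":
                A=np.c_[q[:,:2],np.ones(len(q))]; print(" slope",np.linalg.lstsq(A,q[:,2],rcond=None)[0].round(3))
            else: print(" x",q[:,0].min().round(1),q[:,0].max().round(1),"y",q[:,1].min().round(1),q[:,1].max().round(1))
E
```

```text
t 24.57 pos [ 0.4364 -0.3951  0.2054] q [-0.92  0.5   1.55 -0.    1.09  0.31] yaw_y -70.9 yaw_z -160.9 xdown [ 0.001 -0.005 -1.   ] F [ 0.4 -0.4  0.6] M [ 0.06 -0.02  0.03] open 0.313
top21 collar 93 rect [  0.9 -21.7] [57.6 42.7] 0.3 z med 89.0
 x -28.0 29.6 y -43.1 -0.3
top21 thumbtop 91 rect [  4.4 -21. ] [10.9 35.5] 89.8 z med 122.8
 slope [-1.20000e-02 -1.52000e-01  1.19501e+02]
side21 collar 102 rect [ -1.5 -26.5] [19.6 36.1] 65.3 z med 89.7
 x -14.4 19.0 y -38.3 -10.1
```

```bash
python3 - <<'E'
from h import *
A=cloud(load("top0.npz")); B=cloud(load("top21.npz"))
for n,(u0,u1,v0,v1,z0,z1) in dict(mug=(245,295,215,275,.085,.1),pj=(195,232,243,278,.08,.1),ij=(188,216,214,240,.035,.05),fish=(360,405,130,170,.05,.2)).items():
    for X in(A,B):
        s=X[v0:v1,u0:u1]; q=s[(s[...,2]>z0)&(s[...,2]<z1)]; print(n,len(q),(q.min(0)+q.max(0))[:2]/2, np.median(q[:,2]).round(4))
E
python3 -c "
from workcell import order
print(order.hand_in())"
```

```text
mug 270 [ 0.47284889 -0.09511638] 0.0928
mug 302 [ 0.47288146 -0.095056  ] 0.093
pj 528 [0.439378   0.03210565] 0.0953
pj 530 [0.43938429 0.03244564] 0.0951
ij 330 [0.51064561 0.06450489] 0.0443
ij 329 [0.51062953 0.06452732] 0.0442
fish 578 [ 0.67277412 -0.33364568] 0.1535
fish 579 [ 0.67304171 -0.33341296] 0.1535
the job is handed in; nothing more can be done
None
```

Both spindles are out, gauged and put away. I handed the job in at about 24.6 s of the 72 s; it reports no verdict.

- **+y spindle (worn):** I twisted it loose, drew it out and stood it upright in the grip. Its journal ran about 19.7 mm past the gauge step before stopping, so it went tang first into the mug.
- **-y spindle (good):** I twisted it loose and drew it out the same way. Its journal stopped at the step and held against about 18 N, so I hung it by its collar in the -y slot of the rail.

**Last checks**
- **Hung spindle:** the thumb-piece top is at 122.8 mm against 123 mm expected, and it does not lean along the slot. A slight slope across its 10 mm thickness is, I think, depth noise.
- **Position in the slot:** it measures about 2–4 mm deeper than the nominal home point, close to the slot's end.
- **Mug and bystanders:** the mug, both jars and the fish are within 0.4 mm of where they started, and the mug is upright.
- **Gripper:** it is open and clear of everything.

**Disagreements**
- The two cameras differed by about 4 mm across y. I used the top camera because it matched the arm's own readings when gripping.
- Under the firm push the hand read 0.7 mm short of the step rather than the nominal 4 mm. I put that down to the -y spindle tipping slightly in the grip, because its journal plainly stopped.

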